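# Heft out the one full tin and weigh it

## Task

Three stacks of three flat tins stand on the sloping display stand, and only one of the three middle tins still has pasta in it: find it by its weight. Set that full tin gently and flat in the middle of the scale's platter, and rebuild its stack without it, the top tin's foot fully home inside the rim of the bottom tin. The other two stacks end nested as they were, all bottom tins stay in their places on the stand, no tin is tipped over, and the rest of the counter is left alone.

Things in the scene. Friction and masses are not known exactly. Their poses are not given: they have to be found in the camera images.
- stand_board (a point): Fixed wooden display stand, 316 mm wide. Its board slopes 25 degrees, low edge away from the robot (to the customers), with a lip 14 mm high along the low edge, 80 mm down the slope from this point, and cheeks 8 mm high at the sides. Point: middle of the board's top, 80 mm above the counter; frame level, x towards the high edge. Three stacks side by side, 100 mm apart.
- bottom_1_mid (a point): Bottom tin of stack 1: 40 mm high, about 0.20 kg; loose on the sloping board, low end against the lip, so it leans 25 degrees like all the stack. Point: its centre, 20 mm above its underside; x along its length, up the slope; z its own up, square to the board. Every tin is metal, 110 mm long, 56 mm wide; heights count from the foot's underside to the flat of the lid.
- bottom_2_mid (a point): Bottom tin of stack 2, as bottom_1. Every tin has a rim around the lid's edge, 3.5 mm high and 2 mm thick, on top of the stated height, and a foot 4 mm high, set in 4 mm from the sides.
- bottom_3_mid (a point): Bottom tin of stack 3, as bottom_1. A tin's foot drops inside the rim of the tin below with 2 mm of play all round and rests on the lid, leaving 0.5 mm between rim and tin; a foot standing on the rim is up to 3.5 mm too high and not home.
- middle_1_mid (a point): Middle tin of stack 1, on bottom_1: 30 mm high, closed, about 0.09 kg empty, about 0.24 kg with its 0.15 kg of pasta sheets; which of the three is full changes and cannot be seen. Point: its centre, 15 mm above its underside. Tins are not fastened: gripped by its long sides a tin lifts off with what stands on it. Axes as bottom_1.
- middle_2_mid (a point): Middle tin of stack 2, on bottom_2, as middle_1. Real masses differ from the stated ones by up to a tenth.
- middle_3_mid (a point): Middle tin of stack 3, on bottom_3, as middle_1.
- upper_1_mid (a point): Top tin of stack 1, on middle_1: 24 mm high, about 0.14 kg. Point: its centre, 12 mm above its underside. Axes as bottom_1.
- upper_2_mid (a point): Top tin of stack 2, on middle_2, as upper_1.
- upper_3_mid (a point): Top tin of stack 3, on middle_3, as upper_1. Any stack may stand at any of the three places on the stand.
- scale_platter (a point): Fixed counter scale: grey housing 235 mm deep, 215 mm wide, sloping key panel towards the robot, flat steel platter 180 by 215 mm that gives about 1 mm per 5 N. Point: middle of the platter's top, 69 mm up; z up, x away from the key panel. Stand and scale may stand on either side; the counter 0.42 m ahead of the robot, up to 0.08 m to the scale's side, is free.
- scale: The same scale as a whole; origin: on the counter, 70 mm nearer the robot than the platter's middle.
- jar: Bystander: lidded glass jar, 52 mm across, 68 mm high, on the robot's side of the stand or scale. Origin: centre of its underside.
- scoop: Bystander: metal scoop, 85 by 60 mm pan 30 mm high and a handle reaching 138 mm to its -x. Origin: under the pan's centre.
- card_block: Bystander: wooden block 40 by 90 by 22 mm with an upright price card to 94 mm. Origin: centre of its underside.
- calculator: Bystander: flat calculator 130 by 78 by 14 mm, on the robot's side of the stand or scale. Origin: centre of its underside.
Mind the look-alikes: they are no part of the job. What is shaped like the part that bears upper_3_mid but red or turquoise is not meant. Leave any pink or turquoise look-alike of the part that bears middle_1_mid alone.

How it is judged (in metres and radians):
On the way:
1. a top tin has been taken off and is clear of the middle tin it stood on ((distance between upper_1_mid and middle_1_mid above 0.08 m or distance between upper_2_mid and middle_2_mid above 0.08 m or distance between upper_3_mid and middle_3_mid above 0.08 m)), for 0.2 s.
At the end, for the whole second after the job is handed in: the full tin flat on the platter (scale carries over 1.5 N), centre within 40 mm (x), 50 mm (y) of its middle; that stack's top tin home on its bottom tin, the other stacks nested (1.4 mm, 0.03 rad); bottom tins moved under 15 mm and leaning as the board; all at rest (((x of middle_1_mid in the frame of scale_platter between -0.04 and 0.04 m and y of middle_1_mid in the frame of scale_platter between -0.05 and 0.05 m and z of middle_1_mid in the frame of scale_platter between 0.012 and 0.018 m and angle between middle_1_mid's own z axis and vertical below 0.06 rad and distance between upper_1_mid and bottom_1_mid below 0.0334 m and angle between the z axis of upper_1_mid and the z axis of bottom_1_mid, either way round below 0.03 rad and distance between middle_2_mid and bottom_2_mid below 0.0364 m and angle between the z axis of middle_2_mid and the z axis of bottom_2_mid, either way round below 0.03 rad and distance between upper_2_mid and middle_2_mid below 0.0284 m and angle between the z axis of upper_2_mid and the z axis of middle_2_mid, either way round below 0.03 rad and distance between middle_3_mid and bottom_3_mid below 0.0364 m and angle between the z axis of middle_3_mid and the z axis of bottom_3_mid, either way round below 0.03 rad and distance between upper_3_mid and middle_3_mid below 0.0284 m and angle between the z axis of upper_3_mid and the z axis of middle_3_mid, either way round below 0.03 rad) or (x of middle_2_mid in the frame of scale_platter between -0.04 and 0.04 m and y of middle_2_mid in the frame of scale_platter between -0.05 and 0.05 m and z of middle_2_mid in the frame of scale_platter between 0.012 and 0.018 m and angle between middle_2_mid's own z axis and vertical below 0.06 rad and distance between upper_2_mid and bottom_2_mid below 0.0334 m and angle between the z axis of upper_2_mid and the z axis of bottom_2_mid, either way round below 0.03 rad and distance between middle_1_mid and bottom_1_mid below 0.0364 m and angle between the z axis of middle_1_mid and the z axis of bottom_1_mid, either way round below 0.03 rad and distance between upper_1_mid and middle_1_mid below 0.0284 m and angle between the z axis of upper_1_mid and the z axis of middle_1_mid, either way round below 0.03 rad and distance between middle_3_mid and bottom_3_mid below 0.0364 m and angle between the z axis of middle_3_mid and the z axis of bottom_3_mid, either way round below 0.03 rad and distance between upper_3_mid and middle_3_mid below 0.0284 m and angle between the z axis of upper_3_mid and the z axis of middle_3_mid, either way round below 0.03 rad) or (x of middle_3_mid in the frame of scale_platter between -0.04 and 0.04 m and y of middle_3_mid in the frame of scale_platter between -0.05 and 0.05 m and z of middle_3_mid in the frame of scale_platter between 0.012 and 0.018 m and angle between middle_3_mid's own z axis and vertical below 0.06 rad and distance between upper_3_mid and bottom_3_mid below 0.0334 m and angle between the z axis of upper_3_mid and the z axis of bottom_3_mid, either way round below 0.03 rad and distance between middle_1_mid and bottom_1_mid below 0.0364 m and angle between the z axis of middle_1_mid and the z axis of bottom_1_mid, either way round below 0.03 rad and distance between upper_1_mid and middle_1_mid below 0.0284 m and angle between the z axis of upper_1_mid and the z axis of middle_1_mid, either way round below 0.03 rad and distance between middle_2_mid and bottom_2_mid below 0.0364 m and angle between the z axis of middle_2_mid and the z axis of bottom_2_mid, either way round below 0.03 rad and distance between upper_2_mid and middle_2_mid below 0.0284 m and angle between the z axis of upper_2_mid and the z axis of middle_2_mid, either way round below 0.03 rad)) and distance of each of bottom_1_mid, bottom_2_mid, bottom_3_mid from where it was at the start of the episode below 0.015 m and angle between bottom_1_mid's own z axis and vertical between 0.36 and 0.52 rad and angle between bottom_2_mid's own z axis and vertical between 0.36 and 0.52 rad and angle between bottom_3_mid's own z axis and vertical between 0.36 and 0.52 rad and contact force between scale and anything else above 1.5 N and linear speed of each of bottom_1, bottom_2, bottom_3, middle_1, middle_2, middle_3, upper_1, upper_2, upper_3 below 0.02 m/s); the robot touches nothing.
It fails at once if the scale is struck or pressed with more than 40 N (contact force between scale and anything else above 40 N).
It fails at once if a tin is tipped over (more than 1.2 rad from upright) (angle between any of bottom_1_mid, bottom_2_mid, bottom_3_mid, middle_1_mid, middle_2_mid, middle_3_mid, upper_1_mid, upper_2_mid, upper_3_mid's own z axis and vertical above 1.2 rad).
It fails at once if a bystander is shifted by more than 25 mm (distance of any of jar, scoop, card_block, calculator from where it was at the start of the episode above 0.025 m).
It also fails if it takes over 72 s, if anything falls off the work surface, if the arm or the gripper's body presses on something with over 40 N, if the wrist force passes 120 N, or if a joint passes its speed limit or range.

## Robot

A 7-joint arm with a two-finger parallel gripper is mounted at the origin on the work surface. World frame = base frame: x ahead of the robot, y to its left, z up, the work surface at z = 0. Lengths are in mm, angles in rad, forces in N, time in s.
With the tool pointing down it reaches from about 400 to 875 mm from the base axis. Payload 6.5 kg.
Tool frame: the origin (TCP) lies between the finger pads; the fingertips stand robot.tcp_to_tips ahead of it and the grasp point (between the pads) lies 11 mm behind it (robot.tcp_to_tips is the distance from the TCP to the fingertips, in mm); z points along the fingers, y is the line along which they close (so a half turn about z gives the same grasp; the last joint's range is limited). The gripper opens to 88 mm and grips with 3 to 60 N. Pads are 18 mm wide; open, the fingers measure 123 mm over their backs; the gripper's body (75 mm by 187 mm) begins 45 mm behind the grasp point.
Start: joints at [-0.066, 0.536, -0.004, 1.538, 0.003, 1.067, -0.071], TCP at [649.992, 0.001, 246.716] pointing down, gripper open.
Joint ranges: [-2.7, 2.7], [-0.37, 2.16], [-1.27, 1.26], [0.24, 2.4], [-1.31, 4.45], [0.19, 1.91], [-2.76, 2.76]. Speed limits (rad/s): [2.39, 2.39, 3.14, 3.14, 3.14, 3.14, 3.14].

## Interface

Orientations are given as a 3x3 rotation matrix whose columns are the frame's x, y, z axes.
In Python, from rig import robot, imaging gives the robot as it stands.
- The arm moves only by the tool drive_tool, never from a script. Its argument "rows" is one flat list of numbers, 4 for each row, row after row: the shift along the tool's x, y, z in m, then the turn about the tool's z in degrees. In form: [dx, dy, dz, roll, dx, dy, dz, roll, ...]. A call has exactly 8 rows; each row shifts and turns the commanded pose from where the row before left it, along the tool's axes as they then stand; what a row does not reach is not made up. A row lasts 1/12 s, in which the tool goes at most 41.7 mm and 7.16 degrees, less where a joint would pass 70% of its speed; a pose out of reach is approached as far as the arm can. A call with a gripper value outside its range is refused whole. "jaw" is the opening, from 0 (shut) to 1 (fully open), set as the call begins (left out, the last holds). The fingers move at their own pace and stop on an object; "newtons" is the grip in N (left out, the last holds). Time passes only in rows, so rows that do not move let the fingers close, or fill a call up. It gives the time, the measured TCP pose, the force, the opening and the grip force at its end, in the units of the state.
- robot.read_state(): the state, without advancing time (a new reading comes with each control period).
- imaging.snapshot(name): name is "scene" or "side" or "wrist"; returns the picture (384x512x3 uint8, red, green, blue); there is no depth.
- imaging.camera_info(name): a dict with "camera_matrix" (3x3 intrinsics, pixels), "camera_from_world" (4x4, takes a point from world to camera coordinates). Camera axes: x right, y down, z forward; pixel columns grow to the right and rows downward; lengths in mm; the calibration is good to about 2 mm. A picture is of the moment at which its call begins: read the wrist's pose just before it. camera_info takes no time and is no camera call; for the wrist camera it gives the pose at the moment of the call.
- robot.job_done(): hands the job in; it is judged then, once.
The state is a dict: "clock": time; "qpos": joint angles; "qvel": joint speeds; "tau": joint torques, N m; "tcp_pos": TCP position; "tcp_rot": TCP orientation; "wrist_force": force on the tool from outside, world axes, zero at the start; "ft_torque": the same for the moment, N m; "finger_gap": finger opening in mm; "finger_force": force on a finger pad.
Only numpy, scipy, OpenCV 4.12 (cv2) and the standard library are available. Lean on these libraries where they do the work, as an engineer would, in place of code of your own. Each camera call takes 0.05 s, during which the arm holds its last target. There are 200 camera calls.

## Working session

There is one attempt and no reset: what is moved stays moved. The work goes in short steps, Python scripts to look and compute and a tool call to move; the robot and the scene stay as the last step left them, time stands still between calls to the robot, and variables do not carry over. Pictures are saved under pics/ and viewed, at most 10 in all, crops included, and the job is handed in when it is done.

Besides the shell and the picture viewer there is one more tool, called after "Emit:" by a JSON object that holds its "name" and its "arguments", one argument or row to a line. drive_tool: Moves the arm, as the interface text tells. Its arguments: {"type":"object","properties":{"rows":{"type":"array","items":{"type":"number"}},"jaw":{"type":"number"},"newtons":{"type":"number"}},"required":["rows"]}

```bash
ls; mkdir -p pics; python3 - <<'E'
from rig import robot, imaging
import cv2, numpy as np
s=robot.read_state(); print(s, robot.tcp_to_tips)
ims=[]
for n in ("scene","side","wrist"):
    im=imaging.snapshot(n); cv2.imwrite(f"pics/{n}0.png",im[:,:,::-1]); ims.append(im)
    c=imaging.camera_info(n); print(n,np.round(c["camera_matrix"],1).tolist(),np.round(c["camera_from_world"],3).tolist())
cv2.imwrite("pics/all0.png",cv2.resize(np.hstack(ims[:2])[:,:,::-1],(800,300)))
E
```

```text
pics
{'clock': 0.0, 'qpos': array([-0.06618966,  0.53714795, -0.00441855,  1.53885669,  0.00260587,
        1.06730455, -0.07122529]), 'qvel': array([-0.00238045,  0.00046915,  0.00031328,  0.00088964, -0.00152329,
       -0.0001245 ,  0.00063096]), 'tau': array([-1.69933578e-04, -5.70981932e+01,  9.90184285e-01, -2.51597965e+01,
       -5.62433247e-02,  1.80829730e-02,  2.02785413e-04]), 'tcp_pos': array([ 6.49403115e+02, -3.65411531e-02,  2.45857477e+02]), 'tcp_rot': array([[-2.19680805e-05,  9.99998546e-01, -1.70510548e-03],
       [ 9.99999990e-01,  2.17274112e-05, -1.41164684e-04],
       [-1.41127432e-04, -1.70510857e-03, -9.99998536e-01]]), 'wrist_force': array([-0.53393517,  0.21997854, -0.47859894]), 'ft_torque': array([ 0.01859074,  0.01448719, -0.01240208]), 'finger_force': 0.0, 'finger_gap': 88.24829768190097} 8.0
scene [[420.2, 0.0, 244.5], [0.0, 420.2, 194.3], [0.0, 0.0, 1.0]] [[-0.769, 0.639, 0.015, 347.13], [0.343, 0.433, -0.833, -55.603], [-0.54, -0.635, -0.552, 1717.406], [0.0, 0.0, 0.0, 1.0]]
side [[451.8, 0.0, 251.6], [0.0, 451.8, 195.6], [0.0, 0.0, 1.0]] [[0.692, -0.722, -0.001, -339.381], [-0.523, -0.5, -0.69, 298.622], [0.498, 0.478, -0.724, 1545.58], [0.0, 0.0, 0.0, 1.0]]
wrist [[295.9, 0.0, 258.7], [0.0, 295.9, 193.6], [0.0, 0.0, 1.0]] [[1.0, 0.001, -0.0, -650.664], [0.001, -0.959, 0.282, -39.055], [-0.0, -0.282, -0.959, 389.161], [0.0, 0.0, 0.0, 1.0]]
```

View pics/all0.png

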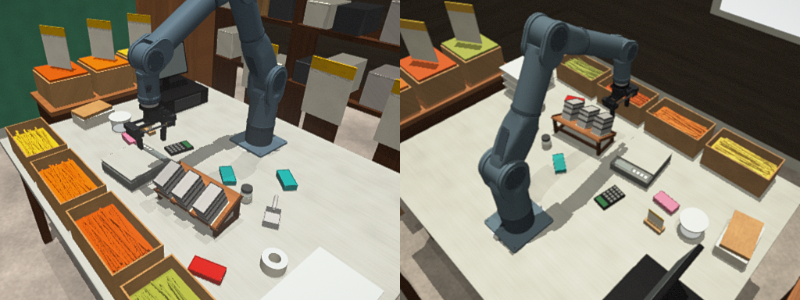

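View pics/wrist0.png

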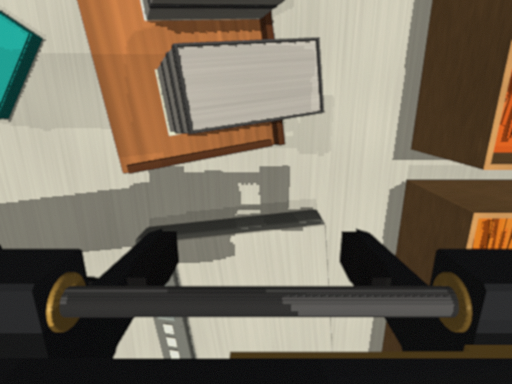

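```bash
cat > h.py <<'E'
from rig import robot, imaging
import cv2, numpy as np
def cam(n):
    c=imaging.camera_info(n); return np.array(c["camera_matrix"]),np.array(c["camera_from_world"])
def ray(c,p):
    K,T=c; d=T[:3,:3].T@np.linalg.solve(K,[p[0],p[1],1]); return -T[:3,:3].T@T[:3,3], d/np.linalg.norm(d)
def onz(c,p,z):
    o,d=ray(c,p); return o+d*(z-o[2])/d[2]
def proj(c,P):
    K,T=c; q=K@(T[:3,:3]@np.array(P,float)+T[:3,3]); return q[:2]/q[2]
def tri(cs,ps):
    A=np.zeros((3,3));b=np.zeros(3)
    for c,p in zip(cs,ps):
        o,d=ray(c,p);M=np.eye(3)-np.outer(d,d);A+=M;b+=M@o
    return np.linalg.solve(A,b)
E
python3 - <<'E'
import cv2,numpy as np
a=cv2.imread("pics/scene0.png")[190:310,195:320];b=cv2.imread("pics/side0.png")[100:220,195:270]
cv2.imwrite("pics/crop0.png",cv2.resize(np.hstack([a,b]),None,fx=4,fy=4,interpolation=cv2.INTER_CUBIC))
from h import *
c=cam("wrist")
for p in [(172,45),(318,38),(322,112),(190,132),(148,6),(285,6)]: print(p,np.round(onz(c,p,170)))
for p in [(148,228),(320,215),(325,350),(125,170),(283,145)]: print(p,np.round(onz(c,p,69)))
E
```

```text
(172, 45) [594. 112. 170.]
(318, 38) [689. 116. 170.]
(322, 112) [695.  69. 170.]
(190, 132) [602.  56. 170.]
(148, 6) [580. 134. 170.]
(285, 6) [667. 134. 170.]
(148, 228) [523. -61.  69.]
(320, 215) [720. -45.  69.]
(325, 350) [ 738. -234.   69.]
(125, 170) [506.   7.  69.]
(283, 145) [676.  34.  69.]
```

View pics/crop0.png

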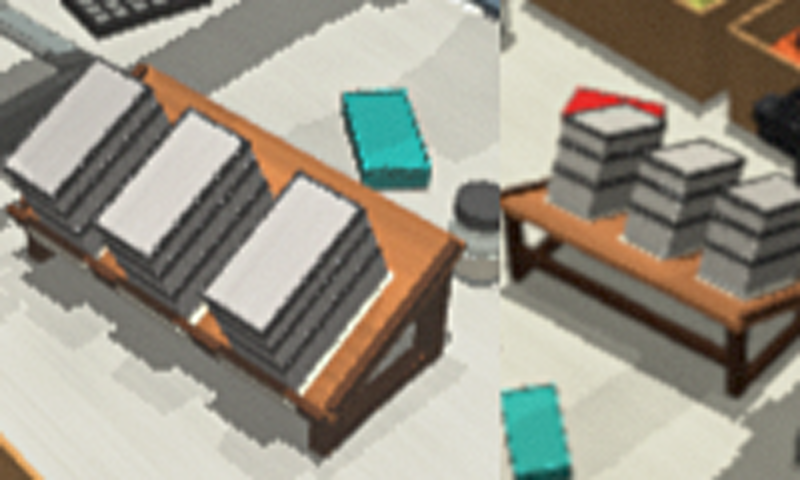

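```bash
python3 - <<'E'
from h import *
c=cam("wrist")
lo=[onz(c,p,134.6) for p in [(318,38),(322,112)]]; hi=[onz(c,p,181) for p in [(172,45),(190,132)]]
print(np.round(lo),np.round(hi), [np.linalg.norm(lo[0]-lo[1]),np.linalg.norm(hi[0]-hi[1])])
d=np.mean(hi,0)-np.mean(lo,0);print(np.linalg.norm(d),np.degrees(np.arctan2(d[1],d[0])), np.mean(hi+lo,0))
s=cam("scene");v=cam("side")
# crop px /4 + offset : scene stand corners low-left?, tops
S=lambda x,y:(x/4+195,y/4+190); V=lambda x,y:((x-500)/4+195,y/4+100)
for a,b in [((300,175),(778,172)),((190,110),(684,140)),((97,62),(612,103))]:  # rough lids
    pass
# lid centres as quads: scene quad centres
q=lambda P,F:F(*np.mean(P,0))
sc=[q(P,S) for P in ([(97,62),(150,90),(58,195),(8,160)],[(190,110),(250,145),(152,258),(100,215)],[(300,175),(362,212),(265,330),(205,288)])]
vc=[q(P,V) for P in ([(562,122),(605,100),(665,113),(622,140)],[(642,155),(685,138),(743,158),(702,180)],[(715,192),(762,173),(800,186),(775,212)])]
for i in range(3):
    print("scene z157.8",np.round(onz(s,sc[i],157.8)), "side",np.round(onz(v,vc[i],157.8)))
E
```

```text
[[696. 123. 135.]
 [702.  69. 135.]] [[597. 110. 181.]
 [604.  56. 181.]] [np.float64(54.66114507005632), np.float64(53.822971711610606)]
109.57326774871082 -172.59453157163964 [649.68177333  89.47638329 157.8       ]
scene z157.8 [650. 100. 158.] side [616. 282. 158.]
scene z157.8 [636. 192. 158.] side [627. 178. 158.]
scene z157.8 [625. 293. 158.] side [639.  92. 158.]
```

Emit:
{"name": "drive_tool", "arguments": {
  "rows": [0.036, -0.02, -0.007, 0, 0.036, -0.02, -0.007, 0, 0.036, -0.02, -0.007, 0, 0.036, -0.02, -0.007, 0, 0.036, -0.02, -0.007, 0, 0, 0, 0, 7, 0, 0, 0, 7, 0, 0, 0, 7],
  "jaw": 1,
  "newtons": 25
}}

```text
clock: 0.82
tcp_pos: [549.6, 180.4, 281.6]
tcp_rot: [[0.362, 0.932, -0.0], [0.932, -0.362, 0.0], [-0.0, -0.0, -1.0]]
wrist_force: [0.1, 0.4, -0.1]
finger_gap: 88.1
finger_force: 0.0
```

Emit:
{"name": "drive_tool", "arguments": {
  "rows": [0, 0, 0, 7, 0, 0, 0, 7, 0, 0, 0, 7, 0, 0, 0, 7, 0, 0, 0, 7, 0, 0, 0, 7, 0, 0, 0, 7, 0, 0, 0, 7]
}}

```text
clock: 1.48
tcp_pos: [550.0, 179.5, 281.3]
tcp_rot: [[0.976, 0.219, -0.001], [0.219, -0.976, -0.0], [-0.001, 0.0, -1.0]]
wrist_force: [0.5, 0.6, -0.4]
finger_gap: 88.0
finger_force: 0.0
```

Emit:
{"name": "drive_tool", "arguments": {
  "rows": [0, 0, 0, 5.6, 0, 0, 0, 0, 0, 0, 0, 0, 0, 0, 0, 0, 0, 0, 0, 0, 0, 0, 0, 0, 0, 0, 0, 0, 0, 0, 0, 0]
}}

```text
clock: 2.15
tcp_pos: [550.3, 179.5, 281.6]
tcp_rot: [[0.992, 0.129, 0.0], [0.129, -0.992, 0.0], [0.0, -0.0, -1.0]]
wrist_force: [0.1, -0.4, -0.3]
finger_gap: 88.0
finger_force: 0.0
```

```bash
python3 - <<'E'
from h import *
s=robot.read_state(); c=cam("wrist"); im=imaging.snapshot("wrist"); cv2.imwrite("pics/w1.png",im[:,:,::-1])
print(s["clock"],s["tcp_pos"],np.round(s["tcp_rot"],4).tolist(),s["wrist_force"],s["ft_torque"]); np.savez("w1.npz",K=c[0],T=c[1])
E
```

```text
2.15 [550.27004035 179.48853854 281.62193136] [[0.9916, 0.1292, 0.0], [0.1292, -0.9916, 0.0], [0.0, -0.0, -1.0]] [ 0.06827514 -0.37158994 -0.30793258] [ 0.06184936  0.14429773 -0.02661261]
```

View pics/w1.png

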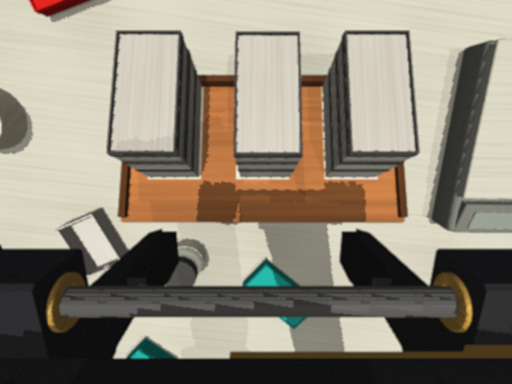

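```bash
cat > lids.py <<'E'
from h import *
def lids(im,c,zc=154.6,half=53,ymax=215,amin=2500):
    g=cv2.medianBlur(cv2.cvtColor(im,cv2.COLOR_RGB2GRAY),3); hsv=cv2.cvtColor(im,cv2.COLOR_RGB2HSV)
    m=((g>140)&(hsv[:,:,1]<45)).astype(np.uint8); m[ymax:]=0
    m=cv2.morphologyEx(m,cv2.MORPH_OPEN,np.ones((5,5)))
    n,l,st,ce=cv2.connectedComponentsWithStats(m,connectivity=4); out=[]
    for i in range(1,n):
        if not amin<st[i,4]<15000: continue
        ct=cv2.findContours((l==i).astype(np.uint8),cv2.RETR_EXTERNAL,cv2.CHAIN_APPROX_NONE)[0][0]
        q=cv2.approxPolyDP(cv2.convexHull(ct),8,True)[:,0].astype(float)
        print("px",q.tolist(),st[i,4])
        if len(q)!=4: continue
        q=q[np.argsort(q[:,1])]; lo=[onz(c,p,zc-half*.4226) for p in sorted(q[:2].tolist())]; hi=[onz(c,p,zc+half*.4226) for p in sorted(q[2:].tolist())]
        d=np.mean(lo,0)-np.mean(hi,0)
        print(" centre",np.round(np.mean(lo+hi,0),1),"len %.1f w %.1f %.1f yaw %.2f"%(np.linalg.norm(d),np.linalg.norm(lo[0]-lo[1]),np.linalg.norm(hi[0]-hi[1]),np.degrees(np.arctan2(d[1],d[0]))))
E
python3 - <<'E'
from lids import *
z=np.load("w1.npz");lids(cv2.imread("pics/w1.png")[:,:,::-1].copy(),(z["K"],z["T"]))
E
```

```text
px [[177.0, 35.0], [172.0, 149.0], [112.0, 149.0], [120.0, 35.0]] 7028
 centre [624.5 286.  154.6] len 103.6 w 49.9 49.1 yaw 8.01
px [[242.0, 35.0], [297.0, 37.0], [298.0, 151.0], [237.0, 151.0]] 7197
 centre [636.8 182.4 154.6] len 104.4 w 48.2 50.0 yaw 6.08
px [[404.0, 35.0], [414.0, 149.0], [354.0, 150.0], [347.0, 36.0]] 7070
 centre [649.8  89.2 154.6] len 103.6 w 49.8 49.1 yaw 7.68
```

Emit:
{"name": "drive_tool", "arguments": {
  "rows": [0.0215, 0.034, 0, 0, 0.0215, 0.034, 0, 0, 0.0215, 0.034, 0, 0, 0, 0, 0.034, 0, 0, 0, 0.034, 0, 0, 0, 0.034, 0, 0, 0, 0, 0, 0, 0, 0, 0],
  "jaw": 0.85
}}

```text
clock: 2.87
tcp_pos: [626.2, 86.5, 178.6]
tcp_rot: [[0.992, 0.129, -0.004], [0.129, -0.992, -0.001], [-0.004, 0.0, -1.0]]
wrist_force: [1.0, -0.9, 1.0]
finger_gap: 74.8
finger_force: 0.0
```

```bash
python3 - <<'E'
from h import *
im=imaging.snapshot("wrist"); cv2.imwrite("pics/w2.png",im[:,:,::-1])
print(robot.read_state()["tcp_pos"])
E
```

```text
[627.90668182  86.82470955 180.72230595]
```

View pics/w2.png

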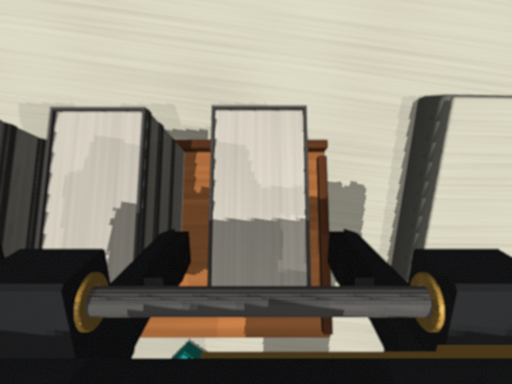

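Emit:
{"name": "drive_tool", "arguments": {
  "rows": [0, 0, 0.016, 0, 0, 0, 0.014, 0, 0, 0, 0.012, 0, 0, 0, 0.01, 0, 0, 0, 0, 0, 0, 0, 0, 0, 0, 0, 0, 0, 0, 0, 0, 0]
}}

```text
clock: 3.58
tcp_pos: [628.1, 86.8, 128.6]
tcp_rot: [[0.992, 0.129, 0.002], [0.129, -0.992, 0.0], [0.002, -0.0, -1.0]]
wrist_force: [0.7, -0.7, 0.4]
finger_gap: 75.1
finger_force: 0.0
```

Emit:
{"name": "drive_tool", "arguments": {
  "rows": [0, 0, 0, 0, 0, 0, 0, 0, 0, 0, 0, 0, 0, 0, 0, 0, 0, 0, 0, 0, 0, 0, 0, 0, 0, 0, 0, 0, 0, 0, 0, 0],
  "jaw": 0.4,
  "newtons": 25
}}

```text
clock: 4.25
tcp_pos: [627.5, 86.7, 127.9]
tcp_rot: [[0.992, 0.129, 0.0], [0.129, -0.992, 0.0], [0.0, -0.0, -1.0]]
wrist_force: [-0.2, -0.5, 4.1]
finger_gap: 55.5
finger_force: 25.0
```

Emit:
{"name": "drive_tool", "arguments": {
  "rows": [0.0008, 0, -0.0018, 0, 0.0008, 0, -0.0018, 0, 0.0009, 0, -0.0018, 0, 0, 0, 0, 0, 0, 0, 0, 0, 0, 0, 0, 0, 0, 0, 0, 0, 0, 0, 0, 0]
}}

```text
clock: 4.92
tcp_pos: [629.7, 87.0, 132.9]
tcp_rot: [[0.992, 0.129, -0.0], [0.129, -0.992, -0.0], [-0.0, 0.0, -1.0]]
wrist_force: [-0.5, -0.1, -2.5]
finger_gap: 56.0
finger_force: 25.0
```

```bash
python3 - <<'E'
from h import *
for i in range(3):
    s=robot.read_state();print(s["clock"],s["tcp_pos"],np.round(s["wrist_force"],2),np.round(s["tau"],2)); im=imaging.snapshot("scene" if i else "wrist")
    if i==0: cv2.imwrite("pics/w3.png",im[:,:,::-1])
cv2.imwrite("pics/s3.png",im[:,:,::-1])
E
```

```text
4.9167 [629.68660069  87.01994772 132.88308031] [-0.49 -0.12 -2.5 ] [ -0.   -59.48   5.09 -21.85  -0.    -0.1   -0.  ]
4.9667 [629.7316471   86.99646757 132.91782889] [ 0.48 -0.04 -2.85] [ -0.   -59.48   5.09 -21.85  -0.    -0.1    0.  ]
5.0167 [629.74598862  86.99775097 132.93884266] [ 0.44 -0.26 -1.68] [ -0.   -59.47   5.08 -21.85  -0.    -0.1    0.  ]
```

Emit:
{"name": "drive_tool", "arguments": {
  "rows": [-0.0008, 0, 0.0018, 0, -0.0008, 0, 0.0018, 0, -0.0009, 0, 0.0018, 0, 0, 0, 0, 0, 0, 0, 0, 0, 0, 0, 0, 0, 0, 0, 0, 0, 0, 0, 0, 0]
}}

```text
clock: 5.73
tcp_pos: [627.7, 86.8, 127.8]
tcp_rot: [[0.992, 0.129, 0.001], [0.129, -0.992, 0.0], [0.001, 0.0, -1.0]]
wrist_force: [1.2, 0.5, 0.5]
finger_gap: 55.4
finger_force: 25.0
```

Emit:
{"name": "drive_tool", "arguments": {
  "rows": [0, 0, 0, 0, 0, 0, 0, 0, 0, 0, 0, 0, 0, 0, -0.03, 0, 0, 0, -0.036, 0, 0, -0.0316, 0, 0, 0, -0.0316, 0, 0, -0.0007, -0.0315, 0, 0],
  "jaw": 0.85
}}

```text
clock: 6.4
tcp_pos: [614.7, 181.2, 194.6]
tcp_rot: [[0.992, 0.127, 0.001], [0.127, -0.992, 0.001], [0.001, -0.0, -1.0]]
wrist_force: [0.4, -0.8, -0.2]
finger_gap: 75.0
finger_force: 0.0
```

```bash
python3 - <<'E'
from h import *
im=imaging.snapshot("wrist"); cv2.imwrite("pics/w4.png",im[:,:,::-1]); print(robot.read_state()["tcp_pos"])
# lid edges: gray profile at rows 150..190
g=cv2.cvtColor(im,cv2.COLOR_RGB2GRAY)
for r in (140,170,200): print(r,[(int(i),int(v)) for i,v in enumerate(np.diff(cv2.blur(g,(3,3))[r].astype(int))) if abs(v)>22 and 170<i<350])
E
```

```text
[612.27931085 191.03210332 193.80287251]
140 []
170 []
200 []
```

Emit:
{"name": "drive_tool", "arguments": {
  "rows": [0, 0, 0, 0, 0, 0, 0, 0, 0, 0, 0, 0, 0, 0, 0, 0, 0, 0, 0, 0, 0, 0, 0, 0, 0, 0, 0, 0, 0, 0, 0, 0]
}}

```text
clock: 7.12
tcp_pos: [614.5, 180.2, 193.6]
tcp_rot: [[0.992, 0.128, -0.0], [0.128, -0.992, -0.0], [-0.0, 0.0, -1.0]]
wrist_force: [0.0, -0.2, -0.9]
finger_gap: 74.7
finger_force: 0.0
```

```bash
python3 - <<'E'
from lids import *
c=cam("wrist");im=imaging.snapshot("wrist"); cv2.imwrite("pics/w4.png",im[:,:,::-1]); print(robot.read_state()["tcp_pos"])
g=cv2.cvtColor(im,cv2.COLOR_RGB2GRAY)
for r in (140,170,200): print(r,[(int(i),int(v)) for i,v in enumerate(np.diff(g[r].astype(int))) if abs(v)>15 and 150<i<370])
E
```

```text
[614.49187056 180.31356499 193.62335658]
140 [(158, 20), (216, 18), (217, 54), (218, 46), (219, 17), (297, -20), (298, -53), (299, -52), (347, -21), (351, 19), (358, -18), (361, 18), (364, 17), (365, 25), (366, 48), (367, 46), (368, 21)]
170 [(157, 21), (169, 17), (177, 25), (178, 38), (181, -28), (182, -23), (188, 23), (212, -20), (213, -23), (216, 30), (217, 40), (218, 40), (219, 19), (299, -55), (300, -61), (301, -17), (303, 22), (326, 19), (327, 37), (329, -41), (330, -54), (331, -22), (348, -18), (349, -17), (353, 18), (360, -16), (367, 23), (368, 42), (369, 42)]
200 [(155, 18), (176, 29), (177, 34), (179, -16), (180, -27), (181, -19), (215, 49), (216, 58), (217, 25), (299, -45), (300, -57), (301, -23), (328, 22), (331, -27), (350, -17), (355, 16), (362, -17), (369, 36)]
```

View pics/w4.png

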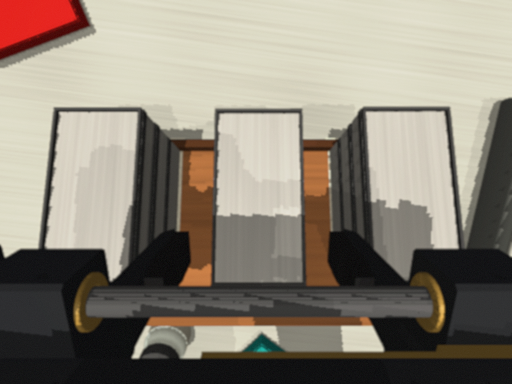

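Emit:
{"name": "drive_tool", "arguments": {
  "rows": [0, 0, 0.022, 0, 0, 0, 0.02, 0, 0, 0, 0.014, 0, 0, 0, 0.009, 0, 0, 0, 0, 0, 0, 0, 0, 0, 0, 0, 0, 0, 0, 0, 0, 0]
}}

```text
clock: 7.83
tcp_pos: [615.3, 180.7, 129.8]
tcp_rot: [[0.992, 0.129, 0.002], [0.129, -0.992, 0.001], [0.002, -0.0, -1.0]]
wrist_force: [0.1, 1.1, -0.5]
finger_gap: 75.4
finger_force: 0.0
```

Emit:
{"name": "drive_tool", "arguments": {
  "rows": [0, 0, 0, 0, 0, 0, 0, 0, 0, 0, 0, 0, 0, 0, 0, 0, 0, 0, 0, 0, 0.0008, 0, -0.0018, 0, 0.0008, 0, -0.0018, 0, 0.0009, 0, -0.0018, 0],
  "jaw": 0.4
}}

```text
clock: 8.5
tcp_pos: [616.6, 180.7, 133.8]
tcp_rot: [[0.992, 0.129, -0.001], [0.129, -0.992, -0.0], [-0.001, 0.0, -1.0]]
wrist_force: [0.4, 0.4, -1.6]
finger_gap: 55.6
finger_force: 25.0
```

Emit:
{"name": "drive_tool", "arguments": {
  "rows": [0, 0, 0, 0, 0, 0, 0, 0, 0, 0, 0, 0, 0, 0, 0, 0, 0, 0, 0, 0, 0, 0, 0, 0, 0, 0, 0, 0, 0, 0, 0, 0]
}}

```text
clock: 9.17
tcp_pos: [616.9, 180.8, 134.0]
tcp_rot: [[0.992, 0.129, -0.0], [0.129, -0.992, -0.0], [-0.0, 0.0, -1.0]]
wrist_force: [-0.3, 0.5, -0.9]
finger_gap: 55.9
finger_force: 25.0
```

```bash
python3 - <<'E'
from h import *
for i in range(3):
    s=robot.read_state();print(s["clock"],s["tcp_pos"],np.round(s["wrist_force"],2),np.round(s["tau"],2)); im=imaging.snapshot("scene")
E
```

```text
9.1667 [616.9000493  180.81719978 133.95988332] [-0.33  0.5  -0.89] [-0.000e+00 -6.014e+01  5.010e+00 -2.205e+01  1.000e-02 -1.000e-01
 -0.000e+00]
9.2167 [616.90277842 180.8302965  133.99484142] [ 0.37 -0.03 -1.83] [-0.000e+00 -6.014e+01  5.010e+00 -2.205e+01  1.000e-02 -1.000e-01
  0.000e+00]
9.2667 [616.937208   180.83129207 134.01415818] [-0.51 -0.44 -1.32] [-0.000e+00 -6.014e+01  5.010e+00 -2.206e+01  1.000e-02 -1.000e-01
  0.000e+00]
```

Emit:
{"name": "drive_tool", "arguments": {
  "rows": [0.0014, 0, -0.003, 0, 0.0014, 0, -0.003, 0, 0.0014, 0, -0.003, 0, 0, 0, 0, 0, 0, 0, 0, 0, 0, 0, 0, 0, 0, 0, 0, 0, 0, 0, 0, 0]
}}

```text
clock: 9.98
tcp_pos: [620.9, 181.3, 142.9]
tcp_rot: [[0.992, 0.129, -0.0], [0.129, -0.992, -0.0], [-0.0, 0.0, -1.0]]
wrist_force: [-0.9, 0.2, -2.9]
finger_gap: 55.7
finger_force: 25.0
```

```bash
python3 - <<'E'
from h import *
F=[]
for i in range(6):
    s=robot.read_state();F.append(s["wrist_force"][2]); im=imaging.snapshot(("scene","side")[i%2])
    if i<2: cv2.imwrite("pics/%s5.png"%("scene","side")[i],im[:,:,::-1])
print(np.round(F,2),np.mean(F),s["tcp_pos"],s["finger_gap"],s["clock"],s["ft_torque"])
a=[cv2.imread("pics/%s.png"%n)[195:285,195:295] for n in ("scene0","scene5")]
b=[cv2.imread("pics/%s.png"%n)[115:185,195:295] for n in ("side0","side5")]
cv2.imwrite("pics/cmp5.png",cv2.resize(np.vstack([np.hstack(a),np.hstack(b)]),None,fx=3.7,fy=3.7,interpolation=cv2.INTER_CUBIC))
E
```

```text
[-2.92 -2.43 -2.81 -1.86 -2.84 -2.15] -2.5011129431929784 [621.02839126 181.3823994  142.95533725] 55.47257613009929 10.2333 [0.08501114 0.12608063 0.03031421]
```

View pics/cmp5.png

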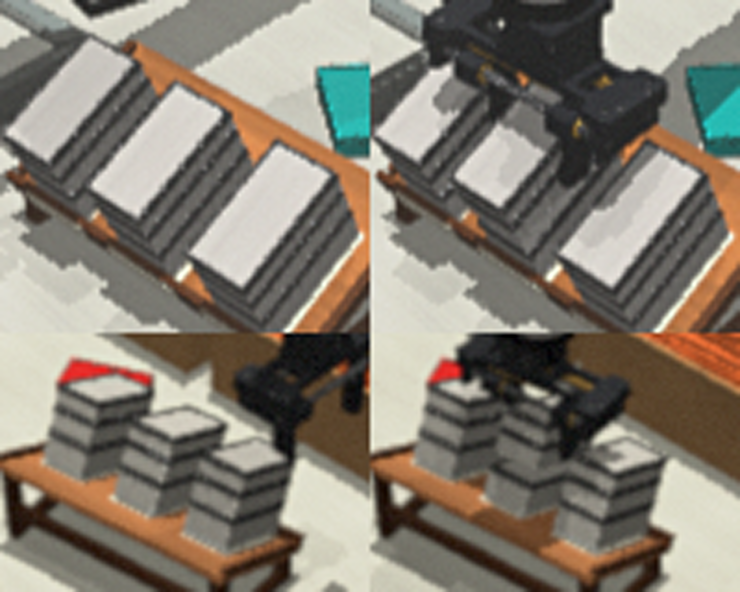

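Emit:
{"name": "drive_tool", "arguments": {
  "rows": [-0.0014, 0, 0.003, 0, -0.0014, 0, 0.003, 0, -0.0014, 0, 0.003, 0, -0.0008, 0, 0.0018, 0, -0.0008, 0, 0.0018, 0, -0.0009, 0, 0.0018, 0, 0, 0, 0, 0, 0, 0, 0, 0]
}}

```text
clock: 10.95
tcp_pos: [614.9, 180.7, 128.9]
tcp_rot: [[0.992, 0.129, 0.001], [0.129, -0.992, 0.0], [0.001, -0.0, -1.0]]
wrist_force: [0.5, -0.1, -0.7]
finger_gap: 55.4
finger_force: 25.0
```

Emit:
{"name": "drive_tool", "arguments": {
  "rows": [0, 0, 0, 0, 0, 0, 0, 0, 0, 0, 0, 0, 0, 0, -0.03, 0, 0, 0, -0.036, 0, 0, -0.0345, 0, 0, 0, -0.0345, 0, 0, 0, -0.0345, 0, 0],
  "jaw": 0.85
}}

```text
clock: 11.62
tcp_pos: [601.5, 284.0, 195.8]
tcp_rot: [[0.992, 0.127, 0.002], [0.127, -0.992, 0.001], [0.002, -0.001, -1.0]]
wrist_force: [0.8, 1.0, 0.7]
finger_gap: 74.4
finger_force: 0.0
```

Emit:
{"name": "drive_tool", "arguments": {
  "rows": [0, 0, 0, 0, 0, 0, 0, 0, 0, 0, 0, 0, 0, 0, 0, 0, 0, 0, 0, 0, 0, 0, 0, 0, 0, 0, 0, 0, 0, 0, 0, 0]
}}

```text
clock: 12.28
tcp_pos: [601.3, 282.6, 194.6]
tcp_rot: [[0.992, 0.128, 0.0], [0.128, -0.992, -0.0], [0.0, 0.0, -1.0]]
wrist_force: [-0.3, 1.0, 0.2]
finger_gap: 75.1
finger_force: 0.0
```

```bash
python3 - <<'E'
from lids import *
c=cam("wrist");im=imaging.snapshot("wrist"); cv2.imwrite("pics/w6.png",im[:,:,::-1]); print(robot.read_state()["tcp_pos"])
g=cv2.cvtColor(im,cv2.COLOR_RGB2GRAY)
for r in (140,170,200): print(r,[(int(i),int(v)) for i,v in enumerate(np.diff(g[r].astype(int))) if abs(v)>40 and 150<i<370])
E
```

```text
[601.19634095 282.81047191 194.62817782]
140 [(217, 46), (218, 52), (298, -47), (299, -53)]
170 [(196, -43), (299, -52), (300, -52), (331, 41), (336, -42), (337, -56)]
200 [(195, -52), (196, -41), (216, 60), (300, -50)]
```

Emit:
{"name": "drive_tool", "arguments": {
  "rows": [0, 0, 0.022, 0, 0, 0, 0.02, 0, 0, 0, 0.014, 0, 0, 0, 0.009, 0, 0, 0, 0, 0, 0, 0, 0, 0, 0, 0, 0, 0, 0, 0, 0, 0]
}}

```text
clock: 13.0
tcp_pos: [601.9, 283.5, 130.8]
tcp_rot: [[0.992, 0.129, 0.002], [0.129, -0.992, 0.001], [0.002, -0.001, -1.0]]
wrist_force: [0.4, 0.9, 0.2]
finger_gap: 75.0
finger_force: 0.0
```

Emit:
{"name": "drive_tool", "arguments": {
  "rows": [0, 0, 0, 0, 0, 0, 0, 0, 0, 0, 0, 0, 0, 0, 0, 0, 0, 0, 0, 0, 0.0014, 0, -0.003, 0, 0.0014, 0, -0.003, 0, 0.0014, 0, -0.003, 0],
  "jaw": 0.4
}}

```text
clock: 13.67
tcp_pos: [604.7, 283.7, 138.2]
tcp_rot: [[0.992, 0.129, -0.001], [0.129, -0.992, -0.0], [-0.002, 0.0, -1.0]]
wrist_force: [0.8, -0.0, -3.9]
finger_gap: 55.9
finger_force: 25.0
```

Emit:
{"name": "drive_tool", "arguments": {
  "rows": [0.0014, 0, -0.003, 0, 0.0014, 0, -0.003, 0, 0, 0, 0, 0, 0, 0, 0, 0, 0, 0, 0, 0, 0, 0, 0, 0, 0, 0, 0, 0, 0, 0, 0, 0]
}}

```text
clock: 14.33
tcp_pos: [607.9, 284.0, 144.5]
tcp_rot: [[0.992, 0.129, -0.0], [0.129, -0.992, -0.0], [-0.0, 0.0, -1.0]]
wrist_force: [0.1, 0.5, -3.6]
finger_gap: 56.0
finger_force: 25.0
```

```bash
python3 - <<'E'
from h import *
F=[]
for i in range(6):
    s=robot.read_state();F.append(s["wrist_force"][2]); im=imaging.snapshot(("scene","side")[i%2])
    if i<2: cv2.imwrite("pics/%s7.png"%("scene","side")[i],im[:,:,::-1])
print(np.round(F,2),np.mean(F),s["tcp_pos"],s["finger_gap"],s["clock"],s["ft_torque"])
E
```

```text
[-3.61 -4.09 -3.43 -3.51 -4.16 -3.17] -3.662163608641022 [608.02676563 284.072088   144.58484319] 55.548303700945574 14.5833 [ 0.04905192  0.15979216 -0.00910646]
```

Emit:
{"name": "drive_tool", "arguments": {
  "rows": [-0.0014, 0, 0.003, 0, -0.0014, 0, 0.003, 0, -0.0014, 0, 0.003, 0, -0.0014, 0, 0.003, 0, -0.0007, 0, 0.0015, 0, -0.0007, 0, 0.0015, 0, 0, 0, 0, 0, 0, 0, 0, 0]
}}

```text
clock: 15.3
tcp_pos: [601.5, 283.3, 130.0]
tcp_rot: [[0.992, 0.129, 0.001], [0.129, -0.992, 0.0], [0.001, -0.0, -1.0]]
wrist_force: [0.1, -0.5, -0.2]
finger_gap: 55.8
finger_force: 25.0
```

Emit:
{"name": "drive_tool", "arguments": {
  "rows": [0, 0, 0, 0, 0, 0, 0, 0, 0, 0, 0, 0, 0.0026, 0, -0.0135, 0, 0.0027, 0, -0.013, 0, 0, 0, 0, 0, 0, 0, 0, 0, 0, 0, 0, 0],
  "jaw": 0.85
}}

```text
clock: 15.97
tcp_pos: [605.9, 283.7, 155.5]
tcp_rot: [[0.992, 0.129, -0.001], [0.129, -0.992, -0.0], [-0.001, 0.0, -1.0]]
wrist_force: [-0.2, 0.0, 0.4]
finger_gap: 75.0
finger_force: 0.0
```

Emit:
{"name": "drive_tool", "arguments": {
  "rows": [0, 0, 0, 0, 0, 0, 0, 0, 0, 0, 0, 0, 0, 0, 0, 0, 0, 0, 0, 0, 0.0011, 0, -0.0024, 0, 0.0011, 0, -0.0024, 0, 0.0012, 0, -0.0025, 0],
  "jaw": 0.4
}}

```text
clock: 16.63
tcp_pos: [609.9, 284.3, 163.6]
tcp_rot: [[0.992, 0.129, 0.0], [0.129, -0.992, -0.0], [0.0, 0.0, -1.0]]
wrist_force: [-0.2, -0.2, -1.8]
finger_gap: 55.9
finger_force: 25.0
```

Emit:
{"name": "drive_tool", "arguments": {
  "rows": [0, 0, -0.01, 0, 0, 0, -0.015, 0, 0, 0, -0.015, 0, 0, 0, -0.005, 0, 0, 0, 0, 0, 0, 0, 0, 0, 0, 0, 0, 0, 0, 0, 0, 0]
}}

```text
clock: 17.3
tcp_pos: [609.1, 284.1, 207.4]
tcp_rot: [[0.992, 0.129, -0.002], [0.129, -0.992, -0.001], [-0.002, 0.001, -1.0]]
wrist_force: [0.1, -0.0, -1.1]
finger_gap: 56.1
finger_force: 25.0
```

```bash
python3 - <<'E'
from h import *
F=[]
for i in range(4):
    s=robot.read_state();F.append(s["wrist_force"][2]); im=imaging.snapshot(("scene","side")[i%2])
    if i<2: cv2.imwrite("pics/%s8.png"%("scene","side")[i],im[:,:,::-1])
c=cam("wrist");im=imaging.snapshot("wrist"); cv2.imwrite("pics/w8.png",im[:,:,::-1]);np.savez("w8.npz",K=c[0],T=c[1])
print(np.round(F,2),np.mean(F),s["tcp_pos"],s["finger_gap"],s["clock"])
w=cv2.imread("pics/w8.png"); b=cv2.resize(cv2.imread("pics/side8.png")[90:210,185:305],(384,384))
cv2.imwrite("pics/cmp8.png",cv2.resize(np.hstack([w,b]),(800,343)))
E
```

```text
[-1.07 -2.14 -1.4  -2.37] -1.7454565678533 [609.41518943 284.10127899 207.72768544] 55.63492750396827 17.45
```

View pics/cmp8.png

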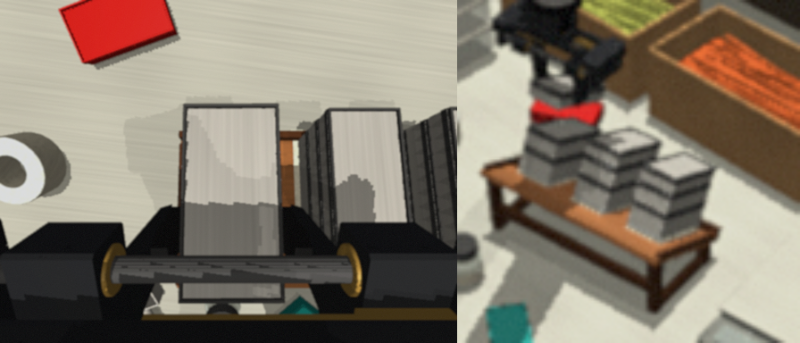

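Emit:
{"name": "drive_tool", "arguments": {
  "rows": [0.0016, 0.02, 0, 0, 0.0016, 0.032, 0, 0, 0.0016, 0.034, 0, 0, 0.0016, 0.034, 0, 0, 0.0016, 0.034, 0, 0, 0.0016, 0.028, 0, 0, 0.0016, 0.016, 0, 0, 0, 0, 0, 0]
}}

```text
clock: 18.22
tcp_pos: [647.2, 83.0, 208.6]
tcp_rot: [[0.993, 0.122, 0.001], [0.122, -0.993, -0.003], [0.0, 0.004, -1.0]]
wrist_force: [-0.2, -1.1, -1.7]
finger_gap: 56.0
finger_force: 25.0
```

Emit:
{"name": "drive_tool", "arguments": {
  "rows": [0, 0, 0, 0, 0, 0, 0, 0, 0, 0, 0.009, 0, 0, 0, 0.008, 0, 0, 0, 0.0045, 0, 0, 0, 0, 0, 0, 0, 0, 0, 0, 0, 0, 0]
}}

```text
clock: 18.88
tcp_pos: [646.5, 89.5, 187.0]
tcp_rot: [[0.992, 0.129, 0.0], [0.129, -0.992, -0.0], [0.0, 0.0, -1.0]]
wrist_force: [-0.3, -0.1, -1.5]
finger_gap: 55.6
finger_force: 25.0
```

```bash
python3 - <<'E'
from h import *
s=robot.read_state();c=cam("wrist");im=imaging.snapshot("wrist"); cv2.imwrite("pics/w9.png",im[:,:,::-1])
print(s["clock"],s["tcp_pos"],s["wrist_force"])
g=cv2.cvtColor(im,cv2.COLOR_RGB2GRAY)
for r in range(95,200,15): print(r,[(int(i),int(v)) for i,v in enumerate(np.diff(g[r].astype(int))) if abs(v)>25 and 190<i<340])
for cc in (230,258,290): print(cc,[(int(i),int(v)) for i,v in enumerate(np.diff(g[:200,cc].astype(int))) if abs(v)>25])
E
```

```text
18.8833 [646.46919564  89.51192977 186.96836999] [-0.27371371 -0.11143261 -1.48381087]
95 []
110 []
125 [(203, -35), (204, -46), (205, -28), (208, 28), (209, 49), (210, 44), (306, -26), (307, -53), (308, -39), (311, 46), (312, 49)]
140 [(203, -39), (204, -42), (205, -26), (207, 39), (208, 60), (209, 34), (307, -48), (308, -56), (311, 44), (312, 53)]
155 [(207, 48), (208, 65), (209, 29), (307, -47), (308, -59), (312, 46), (313, 43)]
170 [(207, 29), (208, 50), (209, 39), (308, -49), (309, -52), (321, 35), (322, 45), (323, 41)]
185 [(206, 35), (207, 56), (208, 29), (308, -39), (309, -53), (310, -26), (331, 37)]
230 [(114, -28), (115, -41), (120, 57), (121, 49)]
258 [(114, -28), (115, -44), (116, -30), (120, 59), (121, 52)]
290 [(114, -43), (115, -49), (119, 34), (120, 67), (121, 37)]
```

Emit:
{"name": "drive_tool", "arguments": {
  "rows": [-0.0014, 0, 0.003, 0, -0.0014, 0, 0.003, 0, -0.0007, 0, 0.0016, 0, -0.0007, 0, 0.0015, 0, 0, 0, 0, 0, 0, 0, 0, 0, 0, 0, 0, 0, 0, 0, 0, 0]
}}

```text
clock: 19.6
tcp_pos: [642.3, 88.8, 178.0]
tcp_rot: [[0.992, 0.129, 0.0], [0.129, -0.992, 0.0], [0.0, 0.0, -1.0]]
wrist_force: [0.2, -0.1, -1.7]
finger_gap: 55.9
finger_force: 25.0
```

Emit:
{"name": "drive_tool", "arguments": {
  "rows": [-0.0004, 0, 0.001, 0, 0, 0, 0, 0, -0.0002, 0, 0.0005, 0, 0, 0, 0, 0, 0, 0, 0, 0, 0, 0, 0, 0, 0, 0, 0, 0, 0, 0, 0, 0]
}}

```text
clock: 20.27
tcp_pos: [642.1, 88.8, 176.9]
tcp_rot: [[0.992, 0.129, 0.001], [0.129, -0.992, 0.0], [0.001, -0.0, -1.0]]
wrist_force: [-0.6, -0.3, 4.9]
finger_gap: 55.9
finger_force: 25.0
```

Emit:
{"name": "drive_tool", "arguments": {
  "rows": [0, 0, 0, 0, 0, 0, 0, 0, 0, 0, 0, 0, 0, 0, -0.02, 0, 0, 0, -0.025, 0, 0, -0.01, 0, 0, 0, 0, 0, 0, 0, 0, 0, 0],
  "jaw": 0.85
}}

```text
clock: 20.93
tcp_pos: [639.6, 99.6, 220.5]
tcp_rot: [[0.991, 0.13, -0.001], [0.13, -0.991, 0.0], [-0.001, -0.0, -1.0]]
wrist_force: [0.2, 0.0, 0.2]
finger_gap: 74.8
finger_force: 0.0
```

```bash
python3 - <<'E'
from h import *
s=robot.read_state()
for n in ("side","wrist","scene"): im=imaging.snapshot(n); cv2.imwrite("pics/%s10.png"%n,im[:,:,::-1])
print(s["clock"],s["tcp_pos"],s["wrist_force"])
w=cv2.imread("pics/wrist10.png"); b=cv2.resize(cv2.imread("pics/side10.png")[90:190,190:290],(384,384),interpolation=cv2.INTER_CUBIC)
cv2.imwrite("pics/cmp10.png",cv2.resize(np.hstack([w,b]),(800,343)))
E
```

```text
20.9333 [639.62303792  99.57695405 220.5043907 ] [0.19409347 0.00353117 0.15197362]
```

View pics/cmp10.png

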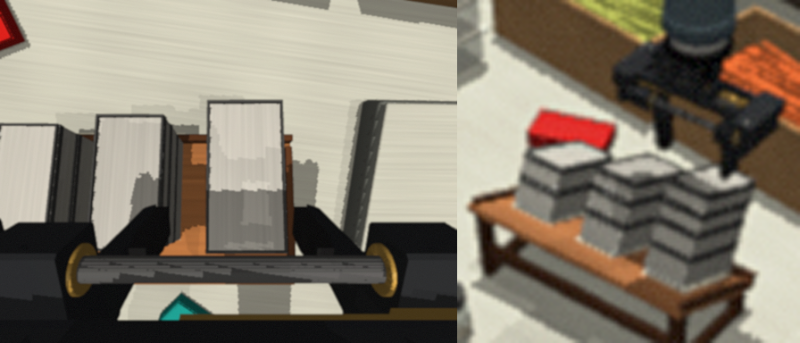

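Emit:
{"name": "drive_tool", "arguments": {
  "rows": [-0.0021, -0.02, 0, 0, -0.0021, -0.03, 0, 0, -0.0021, -0.034, 0, 0, -0.0021, -0.034, 0, 0, -0.0021, -0.034, 0, 0, -0.0022, -0.024, 0, 0, -0.0022, -0.012, 0, 0, 0, 0, 0, 0]
}}

```text
clock: 21.75
tcp_pos: [599.6, 286.4, 220.4]
tcp_rot: [[0.991, 0.134, -0.002], [0.134, -0.991, 0.001], [-0.002, -0.001, -1.0]]
wrist_force: [0.5, -0.9, -0.1]
finger_gap: 74.8
finger_force: 0.0
```

Emit:
{"name": "drive_tool", "arguments": {
  "rows": [0, 0, 0.02, 0, 0, 0, 0.02, 0, 0, 0, 0.015, 0, 0, 0, 0, 0, 0, 0, 0, 0, 0, 0, 0, 0, 0, 0, 0, 0, 0, 0, 0, 0]
}}

```text
clock: 22.42
tcp_pos: [602.1, 283.0, 167.6]
tcp_rot: [[0.992, 0.128, 0.002], [0.128, -0.992, 0.001], [0.002, -0.001, -1.0]]
wrist_force: [0.4, 0.9, -0.2]
finger_gap: 75.0
finger_force: 0.0
```

```bash
python3 - <<'E'
from h import *
s=robot.read_state();c=cam("wrist");im=imaging.snapshot("wrist"); cv2.imwrite("pics/w11.png",im[:,:,::-1])
print(s["clock"],s["tcp_pos"],s["wrist_force"])
g=cv2.cvtColor(im,cv2.COLOR_RGB2GRAY)
for r in range(125,230,20): print(r,[(int(i),int(v)) for i,v in enumerate(np.diff(g[r].astype(int))) if abs(v)>30 and 190<i<340])
for cc in (230,258,290): print(cc,[(int(i),int(v)) for i,v in enumerate(np.diff(g[:300,cc].astype(int))) if abs(v)>25])
E
```

```text
22.4167 [602.11222457 283.04677912 167.56897905] [ 0.37571155  0.93486254 -0.21641859]
125 []
145 [(219, 31), (220, 31), (298, -39), (299, -50)]
165 [(191, -48), (201, 38), (218, 34), (219, 42), (299, -52), (300, -44), (338, 50)]
185 [(201, 32), (217, 42), (218, 45), (299, -43), (300, -53), (338, 36), (339, 46)]
205 [(216, 31), (217, 39), (218, 36), (299, -41), (300, -51)]
225 [(215, 33), (300, -33), (301, -31)]
230 [(124, -37), (125, -42), (126, -26), (128, 46), (129, 66), (215, -39), (216, -32), (285, -33), (286, -26)]
258 [(124, -38), (125, -41), (128, 39), (129, 61), (130, 29), (285, -34)]
290 [(124, -28), (125, -46), (126, -33), (128, 31), (129, 61), (130, 40), (214, -39), (215, -31), (285, -39), (286, -31)]
```

Emit:
{"name": "drive_tool", "arguments": {
  "rows": [0, 0, 0.015, 0, 0, 0, 0.0125, 0, 0, 0, 0.008, 0, 0, 0, 0.004, 0, 0, 0, 0, 0, 0, 0, 0, 0, 0, 0, 0, 0, 0, 0, 0, 0]
}}

```text
clock: 23.13
tcp_pos: [601.7, 283.3, 127.4]
tcp_rot: [[0.992, 0.129, 0.001], [0.129, -0.992, 0.0], [0.001, -0.0, -1.0]]
wrist_force: [0.4, -0.3, 0.3]
finger_gap: 75.2
finger_force: 0.0
```

Emit:
{"name": "drive_tool", "arguments": {
  "rows": [0, 0, 0, 0, 0, 0, 0, 0, 0, 0, 0, 0, 0, 0, 0, 0, 0.0014, 0, -0.003, 0, 0.0014, 0, -0.003, 0, 0.0014, 0, -0.003, 0, 0, 0, 0, 0],
  "jaw": 0.4
}}

```text
clock: 23.8
tcp_pos: [606.2, 283.8, 136.5]
tcp_rot: [[0.992, 0.129, 0.001], [0.129, -0.992, 0.0], [0.001, -0.0, -1.0]]
wrist_force: [0.6, -0.2, -1.4]
finger_gap: 55.7
finger_force: 25.0
```

Emit:
{"name": "drive_tool", "arguments": {
  "rows": [0, 0, -0.01, 0, 0, 0, -0.02, 0, 0, 0, -0.025, 0, 0, 0, -0.025, 0, 0, 0, -0.02, 0, 0, 0, 0, 0, 0, 0, 0, 0, 0, 0, 0, 0]
}}

```text
clock: 24.47
tcp_pos: [604.6, 283.4, 234.5]
tcp_rot: [[0.992, 0.129, -0.002], [0.129, -0.992, -0.001], [-0.002, 0.001, -1.0]]
wrist_force: [0.0, 0.1, -2.9]
finger_gap: 55.9
finger_force: 25.0
```

```bash
python3 - <<'E'
from h import *
F=[]
for i in range(4):
    s=robot.read_state();F.append(s["wrist_force"][2]); im=imaging.snapshot(("scene","wrist")[i%2])
    if i<2: cv2.imwrite("pics/%s12.png"%("scene","wrist")[i],im[:,:,::-1])
c=cam("wrist");np.savez("w12.npz",K=c[0],T=c[1])
print(np.round(F,2),np.mean(F),s["tcp_pos"],s["finger_gap"],s["clock"])
# bottom tin of left stack seen now; scale: use wrist0 geometry later
a=cv2.resize(cv2.imread("pics/scene12.png")[130:300,110:310],None,fx=2,fy=2)[:340]
w=cv2.imread("pics/wrist12.png")
cv2.imwrite("pics/cmp12.png",np.hstack([a,cv2.resize(w,(400,340))]))
E
```

```text
[-2.88 -2.12 -2.15 -1.87] -2.256868990184701 [604.52555888 283.33367162 233.97987025] 56.357036650171274 24.6167
```

View pics/cmp12.png

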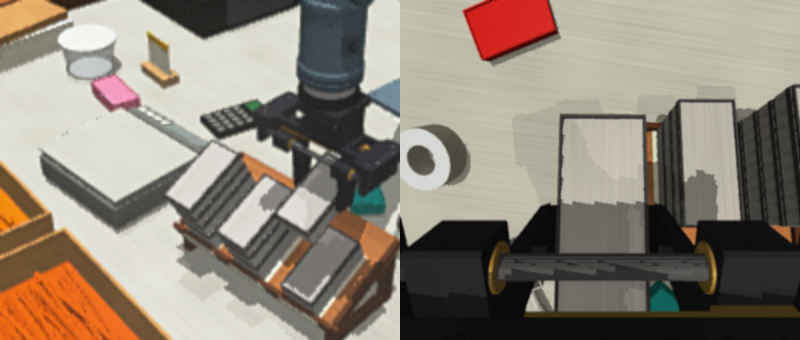

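```bash
python3 - <<'E'
from h import *
s=cam("scene")
P=dict(left=(130,205),bottom=(168.5,231.5),top=(170,186.5),right=(207,207))
for k,p in P.items(): print(k,np.round(onz(s,p,69)[:2]))
g=cv2.cvtColor(cv2.imread("pics/scene12.png"),cv2.COLOR_BGR2GRAY)
e=cv2.Canny(g,40,120)
l=cv2.HoughLinesP(e[175:245,120:225],1,np.pi/360,14,minLineLength=18,maxLineGap=4)
for a in l[:,0][:14]: print([int(v) for v in a+np.array([120,175,120,175])],np.round(onz(s,a[:2]+[120,175],69)[:2]),np.round(onz(s,a[2:]+[120,175],69)[:2]))
# w1 / wrist10 edges
z=np.load("w1.npz");c=(z["K"],z["T"]);g=cv2.cvtColor(cv2.imread("pics/w1.png"),cv2.COLOR_BGR2GRAY)
e=cv2.Canny(g,40,120)[30:240,425:]
l=cv2.HoughLinesP(e,1,np.pi/360,25,minLineLength=30,maxLineGap=6)
for a in l[:,0][:12]: print("w1",[int(v) for v in a+np.array([425,30,425,30])],np.round(onz(c,a[:2]+[425,30],69)[:2]),np.round(onz(c,a[2:]+[425,30],69)[:2]))
E
```

```text
left [ 752. -251.]
bottom [725. -45.]
top [ 584. -267.]
right [554. -78.]
[161, 177, 210, 208] [ 576. -346.] [549. -67.]
[131, 209, 166, 235] [ 760. -227.] [740. -35.]
[130, 203, 167, 230] [ 747. -262.] [725. -54.]
[193, 225, 223, 192] [647. -25.] [ 455. -118.]
[208, 238, 224, 219] [647.  58.] [550.  12.]
[164, 233, 205, 209] [740. -47.] [566. -73.]
[131, 217, 166, 244] [ 781. -186.] [763.   3.]
[132, 206, 164, 229] [ 750. -241.] [730. -64.]
[172, 180, 210, 203] [ 554. -302.] [532. -91.]
[176, 179, 223, 205] [ 539. -299.] [504. -54.]
[196, 242, 216, 222] [687.  51.] [580.   9.]
[196, 233, 224, 226] [662.  15.] [573.  42.]
[222, 204, 222, 184] [503. -60.] [ 425. -164.]
[171, 244, 198, 231] [751.  12.] [652.  11.]
w1 [427, 218, 456, 60] [517. -40.] [700. -18.]
w1 [462, 201, 487, 88] [545. -76.] [677. -61.]
w1 [430, 223, 464, 49] [511. -45.] [712. -23.]
w1 [464, 144, 485, 42] [613. -56.] [721. -43.]
w1 [471, 158, 498, 39] [598. -70.] [726. -56.]
w1 [456, 192, 468, 139] [555. -65.] [619. -59.]
w1 [446, 230, 455, 192] [505. -69.] [555. -64.]
w1 [442, 139, 458, 53] [616. -29.] [707. -18.]
w1 [482, 70, 489, 40] [694. -50.] [724. -47.]
w1 [460, 204, 500, 204] [541. -75.] [ 547. -125.]
w1 [462, 232, 511, 232] [504. -90.] [ 513. -152.]
w1 [466, 227, 503, 229] [512. -93.] [ 515. -141.]
```

Emit:
{"name": "drive_tool", "arguments": {
  "rows": [0, 0, -0.015, 0, -0.002, 0.015, -0.015, 0, -0.002, 0.028, 0, 0, -0.002, 0.036, 0, 0, -0.002, 0.036, 0, 0, -0.002, 0.036, 0, 0, -0.002, 0.036, 0, 0, -0.002, 0.036, 0, 0]
}}

```text
clock: 25.33
tcp_pos: [620.1, 57.6, 266.5]
tcp_rot: [[0.992, 0.128, 0.001], [0.128, -0.992, -0.0], [0.001, 0.001, -1.0]]
wrist_force: [0.8, -0.3, -3.3]
finger_gap: 55.7
finger_force: 25.0
```

Emit:
{"name": "drive_tool", "arguments": {
  "rows": [-0.0019, 0.036, 0, 0, -0.0019, 0.036, 0, 0, -0.0019, 0.036, 0, 0, -0.0019, 0.036, 0, 0, -0.0019, 0.036, 0, 0, -0.0019, 0.026, 0, 0, -0.0019, 0.016, 0, 0, -0.0019, 0.007, 0, 0]
}}

```text
clock: 26.0
tcp_pos: [633.5, -173.7, 266.4]
tcp_rot: [[0.992, 0.123, 0.0], [0.123, -0.992, -0.003], [-0.0, 0.003, -1.0]]
wrist_force: [0.0, 0.1, -2.3]
finger_gap: 55.7
finger_force: 25.0
```

Emit:
{"name": "drive_tool", "arguments": {
  "rows": [0, 0, 0, 0, 0, 0, 0.03, 0, 0, 0, 0.035, 0, 0, 0, 0.03, 0, 0, 0, 0.02, 0, 0, 0, 0.01, 0, 0, 0, 0, 0, 0, 0, 0, 0]
}}

```text
clock: 26.67
tcp_pos: [635.3, -167.4, 141.6]
tcp_rot: [[0.992, 0.13, 0.001], [0.13, -0.992, 0.0], [0.001, -0.0, -1.0]]
wrist_force: [0.7, -0.9, -1.4]
finger_gap: 55.9
finger_force: 25.0
```

```bash
python3 - <<'E'
from h import *
s=robot.read_state(); sd=imaging.snapshot("side"); w=imaging.snapshot("wrist"); cv2.imwrite("pics/side13.png",sd[:,:,::-1]); cv2.imwrite("pics/w13.png",w[:,:,::-1])
print(s["clock"],s["tcp_pos"],s["wrist_force"],robot.read_state()["tcp_pos"])
c=cam("wrist"); g=cv2.cvtColor(w,cv2.COLOR_RGB2GRAY)
l=cv2.HoughLinesP(cv2.Canny(g,40,120)[:240],1,np.pi/360,35,minLineLength=50,maxLineGap=6)
for a in l[:,0][:14]: print(a.tolist(),np.round(onz(c,a[:2],69)[:2]),np.round(onz(c,a[2:],69)[:2]))
E
```

```text
26.6667 [ 635.31640744 -167.360929    141.56516155] [ 0.73356533 -0.88604978 -1.37857355] [ 636.14880165 -168.18531635  142.84534552]
[111, 61, 413, 66] [726. -58.] [ 749. -257.]
[128, 59, 179, 59] [728. -69.] [ 733. -103.]
[219, 129, 314, 129] [ 691. -133.] [ 700. -199.]
[242, 134, 314, 134] [ 690. -149.] [ 696. -200.]
[54, 123, 80, 238] [680. -18.] [594. -33.]
[47, 151, 64, 238] [660. -12.] [593. -21.]
[316, 180, 318, 231] [ 664. -207.] [ 624. -216.]
[5, 239, 15, 157] [586.  25.] [652.  11.]
[21, 155, 40, 239] [654.   6.] [589.  -2.]
[206, 196, 209, 128] [ 641. -128.] [ 691. -126.]
```

Emit:
{"name": "drive_tool", "arguments": {
  "rows": [0, 0, 0.01, 0, 0, 0, 0.008, 0, 0, 0, 0.006, 0, 0, 0, 0.002, 0, 0, 0, 0, 0, 0, 0, 0, 0, 0, 0, 0, 0, 0, 0, 0, 0],
  "newtons": 12
}}

```text
clock: 27.43
tcp_pos: [635.0, -168.4, 115.2]
tcp_rot: [[0.992, 0.129, 0.001], [0.129, -0.992, -0.0], [0.001, 0.0, -1.0]]
wrist_force: [0.1, -1.0, -1.3]
finger_gap: 55.6
finger_force: 12.0
```

Emit:
{"name": "drive_tool", "arguments": {
  "rows": [0, 0, 0.001, 0, 0, 0, 0.001, 0, 0, 0, 0.001, 0, 0, 0, 0.001, 0, 0, 0, 0.001, 0, 0, 0, 0.001, 0, 0, 0, 0, 0, 0, 0, 0, 0]
}}

```text
clock: 28.1
tcp_pos: [634.3, -168.6, 109.0]
tcp_rot: [[0.992, 0.128, -0.001], [0.128, -0.992, -0.0], [-0.001, 0.0, -1.0]]
wrist_force: [-3.9, 0.6, 4.4]
finger_gap: 55.8
finger_force: 12.0
```

Emit:
{"name": "drive_tool", "arguments": {
  "rows": [0, 0, 0, 0, 0, 0, 0, 0, 0, 0, 0.001, 0, 0, 0, 0.001, 0, 0, 0, 0.001, 0, 0, 0, 0.001, 0, 0, 0, 0, 0, 0, 0, 0, 0],
  "newtons": 5
}}

```text
clock: 28.77
tcp_pos: [634.8, -168.2, 104.6]
tcp_rot: [[0.992, 0.129, -0.0], [0.129, -0.992, 0.0], [-0.0, -0.0, -1.0]]
wrist_force: [-0.9, -0.2, 0.1]
finger_gap: 55.8
finger_force: 5.0
```

Emit:
{"name": "drive_tool", "arguments": {
  "rows": [0, 0, 0.001, 0, 0, 0, 0.001, 0, 0, 0, 0.001, 0, 0, 0, 0.001, 0, 0, 0, 0.001, 0, 0, 0, 0.001, 0, 0, 0, 0, 0, 0, 0, 0, 0]
}}

```text
clock: 29.43
tcp_pos: [634.8, -168.2, 98.7]
tcp_rot: [[0.992, 0.129, 0.0], [0.129, -0.992, 0.0], [0.0, -0.0, -1.0]]
wrist_force: [-1.0, -0.4, -1.4]
finger_gap: 56.0
finger_force: 5.0
```

```bash
python3 - <<'E'
from h import *
w=imaging.snapshot("wrist"); cv2.imwrite("pics/w14.png",w[:,:,::-1])
g=cv2.cvtColor(w,cv2.COLOR_RGB2GRAY);s=robot.read_state();print(s["clock"],s["tcp_pos"],s["wrist_force"])
c=cam("wrist")
for name in ("w13","w14"):
    g=cv2.imread("pics/%s.png"%name,0)
    for cc in (245,262,280): print(name,cc,[(int(i),int(v)) for i,v in enumerate(np.diff(g[:300,cc].astype(int))) if abs(v)>20 and i>80])
    for r in (160,200,225): print(name,"row",r,[(int(i),int(v)) for i,v in enumerate(np.diff(g[r].astype(int))) if abs(v)>25 and 190<i<340])
E
```

```text
29.4833 [ 634.8318271  -168.2073769    98.73009341] [-0.81506988 -0.48685557 -1.19535852]
w13 245 [(127, -25), (128, -40), (129, -28), (133, 56), (134, 48), (230, -27), (231, -29), (285, -28), (286, -21)]
w13 262 [(127, -27), (128, -41), (129, -28), (133, 55), (134, 45), (229, -33), (230, -27), (285, -30)]
w13 280 [(127, -26), (128, -40), (129, -28), (133, 55), (134, 46), (227, -34), (228, -28), (285, -26), (286, -22)]
w13 row 160 [(202, -38), (203, -37), (206, 38), (207, 54), (208, 27), (309, -39), (310, -48), (314, 37), (315, 37)]
w13 row 200 [(194, -28), (195, -28), (206, 41), (207, 39), (311, -44), (312, -35), (315, 34), (316, 42), (322, -29)]
w13 row 225 [(205, 35), (206, 37), (207, 31), (311, -40), (312, -48)]
w14 245 [(128, -41), (129, -39), (133, 28), (134, 43), (135, 41), (232, -33), (285, -28), (286, -23)]
w14 262 [(128, -40), (129, -38), (132, 21), (133, 54), (134, 43), (230, -35), (231, -29), (285, -30), (286, -23)]
w14 280 [(128, -38), (129, -39), (132, 26), (133, 54), (134, 38), (228, -28), (229, -31), (285, -28), (286, -25)]
w14 row 160 [(196, -29), (197, -37), (201, 45), (202, 67), (203, 28), (313, -42), (314, -54), (315, -27), (319, 42), (320, 33)]
w14 row 200 [(197, -30), (198, -39), (202, 47), (203, 58), (204, 26), (313, -42), (314, -50), (318, 33), (319, 39)]
w14 row 225 [(203, 54), (204, 39), (312, -28), (313, -52), (314, -35)]
```

Emit:
{"name": "drive_tool", "arguments": {
  "rows": [0, 0, 0.001, 0, 0, 0, 0.001, 0, 0, 0, 0.001, 0, 0, 0, 0.001, 0, 0, 0, 0.001, 0, 0, 0, 0.001, 0, 0, 0, 0, 0, 0, 0, 0, 0]
}}

```text
clock: 30.15
tcp_pos: [634.8, -168.3, 92.7]
tcp_rot: [[0.992, 0.129, 0.0], [0.129, -0.992, -0.0], [0.0, 0.0, -1.0]]
wrist_force: [-0.5, -1.2, -2.0]
finger_gap: 55.9
finger_force: 5.0
```

Emit:
{"name": "drive_tool", "arguments": {
  "rows": [0, 0, 0.001, 0, 0, 0, 0.001, 0, 0, 0, 0.001, 0, 0, 0, 0, 0, 0, 0, 0, 0, 0, 0, 0, 0, 0, 0, 0, 0, 0, 0, 0, 0]
}}

```text
clock: 30.82
tcp_pos: [634.8, -168.2, 89.8]
tcp_rot: [[0.992, 0.129, 0.0], [0.129, -0.992, 0.0], [0.0, 0.0, -1.0]]
wrist_force: [-0.5, -0.2, -2.2]
finger_gap: 56.0
finger_force: 5.0
```

```bash
cat > tilt.py <<'E'
from h import *
w=imaging.snapshot("wrist"); cv2.imwrite("pics/wt.png",w[:,:,::-1]); s=robot.read_state();print(s["clock"],s["tcp_pos"],s["wrist_force"],s["finger_gap"])
g=cv2.cvtColor(w,cv2.COLOR_RGB2GRAY).astype(int)
for r in (150,160,200,225):
    d=np.diff(g[r]); a=[(int(i),int(v)) for i,v in enumerate(d) if abs(v)>25 and 190<i<340]; print(r,a)
E
python3 tilt.py
```

```text
30.8667 [ 634.85353038 -168.22165406   89.82627145] [-0.5357858   0.8430762  -1.81715937] 55.90714976080348
150 [(192, -41), (193, -41), (198, 40), (199, 41), (200, 37), (318, -52), (319, -58), (323, 36), (324, 47)]
160 [(193, -36), (194, -26), (198, 59), (199, 62), (200, 27), (317, -51), (318, -57), (323, 45), (324, 30)]
200 [(195, -38), (196, -39), (200, 50), (201, 55), (314, -39), (315, -49), (316, -34), (320, 35), (321, 44)]
225 [(202, 55), (203, 49), (313, -40), (314, -52)]
```

Emit:
{"name": "drive_tool", "arguments": {
  "rows": [0, 0, 0.001, 0, 0, 0, 0, 0, 0, 0, 0.001, 0, 0, 0, 0, 0, 0, 0, 0, 0, 0, 0, 0, 0, 0, 0, 0, 0, 0, 0, 0, 0]
}}

```text
clock: 31.53
tcp_pos: [634.8, -168.3, 88.0]
tcp_rot: [[0.992, 0.129, 0.0], [0.129, -0.992, 0.0], [0.0, 0.0, -1.0]]
wrist_force: [-1.7, -0.0, 3.4]
finger_gap: 56.0
finger_force: 5.0
```

```bash
python3 tilt.py
```

```text
31.5833 [ 634.86632902 -168.22220316   88.00931085] [-0.77391291  0.70601436  4.19687353] 55.89985480017446
150 [(191, -26), (192, -41), (193, -29), (197, 53), (198, 51), (318, -47), (319, -62), (323, 32), (324, 50), (325, 27)]
160 [(192, -33), (193, -39), (198, 61), (199, 52), (317, -47), (318, -57), (323, 36), (324, 40)]
200 [(195, -38), (196, -33), (200, 51), (201, 55), (314, -40), (315, -51), (316, -34), (320, 34), (321, 46)]
225 [(202, 55), (203, 50), (314, -47), (315, -38)]
```

Emit:
{"name": "drive_tool", "arguments": {
  "rows": [0, 0, 0, 0, 0, 0, 0, 0, 0, 0, 0, 0, 0, 0, -0.02, 0, 0, 0, -0.039, 0, 0, 0, -0.039, 0, 0, 0, -0.039, 0, 0, 0, 0, 0],
  "jaw": 0.85,
  "newtons": 25
}}

```text
clock: 32.25
tcp_pos: [639.1, -169.9, 233.3]
tcp_rot: [[0.992, 0.128, 0.013], [0.128, -0.992, -0.003], [0.013, 0.005, -1.0]]
wrist_force: [1.1, -1.0, 1.1]
finger_gap: 74.7
finger_force: 0.0
```

Emit:
{"name": "drive_tool", "arguments": {
  "rows": [0.005, -0.02, 0, 0, 0.005, -0.034, 0, 0, 0.005, -0.036, 0, 0, 0.005, -0.036, 0, 0, 0.005, -0.036, 0, 0, 0.005, -0.036, 0, 0, 0.005, -0.034, 0, 0, 0.0054, -0.022, 0, 0]
}}

```text
clock: 32.92
tcp_pos: [641.5, 93.8, 224.4]
tcp_rot: [[0.991, 0.133, -0.0], [0.133, -0.991, 0.002], [-0.0, -0.002, -1.0]]
wrist_force: [0.7, -0.1, 0.0]
finger_gap: 75.2
finger_force: 0.0
```

Emit:
{"name": "drive_tool", "arguments": {
  "rows": [0, 0, 0, 0, 0, 0, 0, 0, 0, 0, 0.02, 0, 0, 0, 0.016, 0, 0, 0, 0.008, 0, 0, 0, 0, 0, 0, 0, 0, 0, 0, 0, 0, 0]
}}

```text
clock: 33.58
tcp_pos: [642.8, 88.0, 181.8]
tcp_rot: [[0.992, 0.128, 0.001], [0.128, -0.992, -0.0], [0.001, 0.0, -1.0]]
wrist_force: [0.4, -0.2, -0.2]
finger_gap: 74.7
finger_force: 0.0
```

```bash
python3 tilt.py
```

```text
33.6333 [642.84657451  88.3322804  181.93717706] [0.64379718 0.2610805  0.04260738] 75.12243813706628
150 [(208, 46), (209, 46), (304, -49), (305, -51), (308, 40), (309, 53)]
160 [(207, 51), (208, 46), (304, -48), (305, -52), (323, 46), (324, 45)]
200 [(206, 49), (207, 58), (208, 28), (305, -41), (306, -56), (323, 28), (324, 36)]
225 [(205, 34), (206, 58), (207, 28), (218, -34), (245, -31), (271, -31), (272, -30), (298, -32), (299, -28), (306, -30), (307, -36), (324, 33), (325, 29)]
```

Emit:
{"name": "drive_tool", "arguments": {
  "rows": [-0.0006, -0.001, 0.003, 0, 0, 0, 0.002, 0, 0, 0, 0, 0, 0, 0, 0, 0, 0, 0, 0, 0, 0, 0, 0, 0, 0, 0, 0, 0, 0, 0, 0, 0]
}}

```text
clock: 34.3
tcp_pos: [641.4, 89.7, 175.9]
tcp_rot: [[0.992, 0.129, 0.0], [0.129, -0.992, -0.0], [0.0, 0.0, -1.0]]
wrist_force: [-0.6, -0.8, 0.4]
finger_gap: 74.6
finger_force: 0.0
```

Emit:
{"name": "drive_tool", "arguments": {
  "rows": [0, 0, 0, 0, 0, 0, 0, 0, 0, 0, 0, 0, 0, 0, 0, 0, 0.0012, 0, -0.0026, 0, 0.0012, 0, -0.0026, 0, 0.0014, 0, -0.003, 0, 0, 0, 0, 0],
  "jaw": 0.4,
  "newtons": 25
}}

```text
clock: 34.97
tcp_pos: [645.9, 90.4, 184.8]
tcp_rot: [[0.992, 0.129, 0.001], [0.129, -0.992, 0.0], [0.001, -0.0, -1.0]]
wrist_force: [0.5, 0.0, -1.2]
finger_gap: 55.8
finger_force: 25.0
```

Emit:
{"name": "drive_tool", "arguments": {
  "rows": [0, 0, -0.015, 0, 0, 0, -0.02, 0, 0, 0, -0.015, 0, 0, -0.02, 0, 0, 0, -0.025, 0, 0, 0, -0.02, 0, 0, 0, -0.01, 0, 0, 0, 0, 0, 0]
}}

```text
clock: 35.63
tcp_pos: [634.7, 168.0, 233.8]
tcp_rot: [[0.991, 0.133, -0.001], [0.133, -0.991, 0.002], [-0.0, -0.002, -1.0]]
wrist_force: [-0.3, 0.8, -2.5]
finger_gap: 56.0
finger_force: 25.0
```

Emit:
{"name": "drive_tool", "arguments": {
  "rows": [0, 0, 0, 0, 0, 0, 0, 0, 0, 0, 0, 0, 0, 0, 0, 0, 0, 0, 0, 0, 0, 0, 0, 0, 0, 0, 0, 0, 0, 0, 0, 0]
}}

```text
clock: 36.3
tcp_pos: [635.5, 164.5, 234.0]
tcp_rot: [[0.992, 0.129, 0.0], [0.129, -0.992, 0.0], [0.0, -0.0, -1.0]]
wrist_force: [0.4, -0.2, -0.4]
finger_gap: 55.7
finger_force: 25.0
```

```bash
cat > look.py <<'E'
from h import *
import sys
s=robot.read_state();c=cam("wrist");w=imaging.snapshot("wrist"); cv2.imwrite(f"pics/{sys.argv[1]}.png",w[:,:,::-1]);np.savez(sys.argv[1]+".npz",K=c[0],T=c[1],p=s["tcp_pos"],R=s["tcp_rot"])
print(s["clock"],s["tcp_pos"],s["wrist_force"],s["finger_gap"])
g=cv2.cvtColor(w,cv2.COLOR_RGB2GRAY)
for r in (100,120,140,160,180,200,220):
    d=np.diff(g[r].astype(int)); o=[];
    for i in np.where(abs(d)>18)[0]:
        if not o or i-o[-1][0]>2 or o[-1][1]*d[i]<0: o.append([int(i),int(d[i])])
        elif abs(d[i])>abs(o[-1][1]): o[-1]=[int(i),int(d[i])]
    print(r,o)
E
python3 look.py w20; python3 - <<'E'
import cv2,numpy as np
from h import cam,onz
g=cv2.imread("pics/w20.png",0)
for cc in list(range(60,190,20))+[240,258,280]: print(cc,[(int(i),int(v)) for i,v in enumerate(np.diff(g[:300,cc].astype(int))) if abs(v)>22])
E
```

```text
36.3 [635.50047507 164.49472895 234.04944095] [ 0.35801794 -0.18967659 -0.43092202] 55.70124385140034
100 []
120 [[205, -47], [209, 42], [309, -40], [313, 53], [450, -24], [454, -24], [489, 25]]
140 [[199, -42], [202, 35], [205, -24], [209, 51], [309, -47], [313, 19], [316, -30], [322, 48], [387, -52], [390, 48], [444, -30], [450, -24], [484, 35]]
160 [[92, -27], [107, 56], [160, -48], [201, 44], [204, -39], [208, 60], [310, -55], [323, 41], [388, -54], [392, 52], [441, -28], [446, -24], [480, 39]]
180 [[92, -47], [105, 56], [159, -48], [172, 30], [175, -24], [198, -23], [201, 41], [203, -37], [207, 53], [310, -59], [323, 50], [389, -56], [393, 48], [437, -28], [442, -25], [475, 42]]
200 [[90, -47], [100, 24], [104, 59], [158, -48], [171, 32], [174, -25], [177, 24], [196, -21], [200, 27], [207, 53], [311, -50], [324, 25], [356, 19], [366, -26], [391, -33], [395, 56], [432, -32], [438, -23], [470, 36]]
220 [[88, -46], [98, 22], [103, 44], [157, -47], [170, 27], [173, -25], [176, 21], [193, -22], [199, 26], [207, 40], [311, -52], [324, 25], [392, -32], [396, 62], [429, -31], [434, -24]
[... 156 characters left out ...]
 -60), (249, -46)]
100 [(58, 25), (151, -30), (152, -47), (153, -37), (161, 29), (162, 37), (165, -26), (166, -23)]
120 [(151, -37), (152, -43), (154, 59), (155, 25), (247, -43), (248, -63), (249, -47)]
140 [(151, -41), (152, -44), (154, 55), (155, 23), (265, -40), (266, -30)]
160 [(151, -37), (152, -46), (154, 38)]
180 [(151, -28), (152, -44), (153, -36), (161, 26), (162, 35), (231, -30), (232, -38), (233, -26)]
240 [(113, -44), (114, -39), (118, 57), (119, 55), (227, -36), (228, -29), (285, -29), (286, -25)]
258 [(113, -50), (114, -44), (118, 52), (119, 58), (225, -34), (226, -30), (285, -31)]
280 [(113, -48), (114, -46), (118, 50), (119, 62), (120, 23), (229, -36), (230, -27), (285, -30)]
```

```bash
cat > rel.py <<'E'
from h import *
import sys
t=np.tan(np.radians(25)); 
def plane(c,R,p,anchor,Z):  # intersect ray with plane through anchor (tool XY, Z) sloping down along tool x
    o,d=ray(c,p); ex=R[:,0];ey=R[:,1]
    f=lambda P:P[2]-(Z-t*(P@ex-anchor))
    k=-f(o)/(f(o+d)-f(o)); P=o+k*d; return np.array([P@ex,P@ey,P[2]])
def XY(R,P): return np.array([P@R[:,0],P@R[:,1],P[2]])
z=np.load("w20.npz");c=(z["K"],z["T"]);R=z["R"];tcp=z["p"]
lowB=np.mean([XY(R,onz(c,p,85.6)) for p in [(120,151.5),(140,151.5),(160,151.5)]],0)
print("bottom low edge",np.round(lowB,1), [np.round(XY(R,onz(c,p,85.6))[0],1) for p in [(100,151.8),(120,151.5),(160,151.6),(180,152)]])
lB=[];rB=[]
for r,a,b in [(160,107,160),(180,105,159),(200,104,158),(220,103,157)]:
    A=plane(c,R,(a,r),lowB[0]-3.5*.4226-2*.906,85.6-3.5*.906+2*.4226); B=plane(c,R,(b,r),lowB[0],85.6); lB.append(A[1]); rB.append(B[1])
print("bottom L,R Y",np.round(lB,1),np.round(rB,1),"width",np.mean(rB)-np.mean(lB),"mid",(np.mean(lB)+np.mean(rB))/2)
Zh=tcp[2]-19.9
lowH=np.mean([XY(R,onz(c,p,Zh)) for p in [(240,113.4),(258,113.4),(280,113.4)]],0)
lH=[];rH=[]
for r,a,b in [(140,209,309),(160,208,310),(180,207,310),(200,207,311)]:
    for L,x in ((lH,a),(rH,b)): L.append(plane(c,R,(x,r),lowH[0]-3.2,Zh-2.3)[1])
print("held low edge",np.round(lowH,1),"L,R",np.round(lH,1),np.round(rH,1),"mid",(np.mean(lH)+np.mean(rH))/2)
T=XY(R,tcp);print("tcp",T,"held-tcp X",lowH[0]-T[0])
need=np.array([lowB[0]+10.1-lowH[0],(np.mean(lB)+np.mean(rB))/2-(np.mean(lH)+np.mean(rH))/2,-(85.6+21.75-Zh)])
print("need dx dy dz(down)",np.round(need,1)); 
P=R[:,0]*(T[0]+need[0])+R[:,1]*(T[1]+need[1]);print("final tcp",P[:2],tcp[2]-need[2])
E
python3 rel.py
```

```text
bottom low edge [ 683.6 -196.3   85.6] [np.float64(683.3), np.float64(683.6), np.float64(683.5), np.float64(683.2)]
bottom L,R Y [-229.4 -229.8 -229.2 -228.7] [-176.5 -176.5 -176.4 -176.4] width 52.833092130721894 mid -202.85685068411664
held low edge [721.9 -81.1 214.1] L,R [-107.3 -107.5 -107.8 -107.5] [-55.3 -55.  -55.3 -55.1] mid -81.33762432802797
tcp [651.38920502 -81.36433435 234.04944095] held-tcp X 70.53643391603066
need dx dy dz(down) [ -28.2 -121.5  106.8]
final tcp [591.89770751 281.3802869 ] 127.25
```

Emit:
{"name": "drive_tool", "arguments": {
  "rows": [-0.0047, -0.02, 0, 0, -0.0047, -0.028, 0, 0, -0.0047, -0.03, 0, 0, -0.0047, -0.028, 0, 0, -0.0048, -0.0156, 0, 0, 0, 0, 0, 0, 0, 0, 0, 0, 0, 0, 0, 0]
}}

```text
clock: 37.02
tcp_pos: [597.1, 280.5, 234.1]
tcp_rot: [[0.992, 0.127, 0.001], [0.127, -0.992, -0.001], [0.0, 0.001, -1.0]]
wrist_force: [0.1, -0.4, -0.9]
finger_gap: 56.1
finger_force: 25.0
```

Emit:
{"name": "drive_tool", "arguments": {
  "rows": [0, 0, 0.02, 0, 0, 0, 0.03, 0, 0, 0, 0.025, 0, 0, 0, 0.0147, 0, 0, 0, 0.006, 0, 0, 0, 0.002, 0, 0, 0, 0, 0, 0, 0, 0, 0]
}}

```text
clock: 37.68
tcp_pos: [597.6, 281.8, 137.7]
tcp_rot: [[0.992, 0.128, 0.002], [0.128, -0.992, 0.001], [0.002, -0.0, -1.0]]
wrist_force: [1.2, -0.4, -1.6]
finger_gap: 55.7
finger_force: 25.0
```

Emit:
{"name": "drive_tool", "arguments": {
  "rows": [0, 0, 0, 0, 0, 0, 0, 0, 0, 0, 0, 0, 0, 0, 0, 0, 0, 0, 0, 0, 0, 0, 0, 0, 0, 0, 0, 0, 0, 0, 0, 0]
}}

```text
clock: 38.35
tcp_pos: [596.3, 282.2, 136.3]
tcp_rot: [[0.992, 0.129, -0.0], [0.129, -0.992, -0.0], [-0.0, 0.0, -1.0]]
wrist_force: [0.6, -1.3, -1.4]
finger_gap: 56.2
finger_force: 25.0
```

Emit:
{"name": "drive_tool", "arguments": {
  "rows": [-0.0009, 0, 0.0018, 0, -0.0009, 0, 0.0018, 0, -0.0008, 0, 0.0018, 0, -0.0004, 0, 0.0009, 0, 0, 0, 0, 0, 0, 0, 0, 0, 0, 0, 0, 0, 0, 0, 0, 0]
}}

```text
clock: 39.02
tcp_pos: [593.5, 281.8, 130.1]
tcp_rot: [[0.992, 0.129, 0.0], [0.129, -0.992, 0.0], [0.0, -0.0, -1.0]]
wrist_force: [-1.4, 0.6, -1.1]
finger_gap: 55.5
finger_force: 25.0
```

Emit:
{"name": "drive_tool", "arguments": {
  "rows": [-0.0002, 0, 0.0005, 0, 0, 0, 0, 0, -0.0002, 0, 0.0005, 0, 0, 0, 0, 0, 0, 0, 0, 0, 0, 0, 0, 0, 0, 0, 0, 0, 0, 0, 0, 0]
}}

```text
clock: 39.68
tcp_pos: [593.0, 281.7, 129.0]
tcp_rot: [[0.992, 0.129, 0.0], [0.129, -0.992, -0.0], [0.0, 0.0, -1.0]]
wrist_force: [-0.9, 0.7, -1.3]
finger_gap: 55.6
finger_force: 25.0
```

Emit:
{"name": "drive_tool", "arguments": {
  "rows": [-0.0002, 0, 0.0005, 0, 0, 0, 0, 0, -0.0002, 0, 0.0005, 0, 0, 0, 0, 0, -0.0002, 0, 0.0005, 0, 0, 0, 0, 0, 0, 0, 0, 0, 0, 0, 0, 0]
}}

```text
clock: 40.35
tcp_pos: [592.4, 281.6, 127.5]
tcp_rot: [[0.992, 0.129, 0.0], [0.129, -0.992, 0.0], [0.0, 0.0, -1.0]]
wrist_force: [-1.3, -0.9, -1.0]
finger_gap: 55.6
finger_force: 25.0
```

Emit:
{"name": "drive_tool", "arguments": {
  "rows": [-0.0002, 0, 0.0005, 0, 0, 0, 0, 0, -0.0002, 0, 0.0005, 0, 0, 0, 0, 0, 0, 0, 0, 0, 0, 0, 0, 0, 0, 0, 0, 0, 0, 0, 0, 0]
}}

```text
clock: 41.02
tcp_pos: [592.6, 281.7, 127.3]
tcp_rot: [[0.992, 0.129, 0.001], [0.129, -0.992, 0.001], [0.001, -0.0, -1.0]]
wrist_force: [-0.6, -0.9, 6.3]
finger_gap: 56.1
finger_force: 25.0
```

Emit:
{"name": "drive_tool", "arguments": {
  "rows": [0, 0, 0, 0, 0, 0, 0, 0, 0, 0, 0, 0, 0, 0, -0.02, 0, 0, 0, -0.035, 0, 0, 0, -0.04, 0, 0, 0, -0.04, 0, 0, 0, -0.02, 0],
  "jaw": 0.85
}}

```text
clock: 41.68
tcp_pos: [593.7, 282.1, 286.6]
tcp_rot: [[0.992, 0.129, 0.005], [0.129, -0.992, 0.003], [0.006, -0.002, -1.0]]
wrist_force: [0.6, 0.7, 0.5]
finger_gap: 75.2
finger_force: 0.0
```

Emit:
{"name": "drive_tool", "arguments": {
  "rows": [-0.009, 0.015, 0, 0, -0.009, 0.025, 0, 0, -0.009, 0.025, 0, 0, -0.009, 0.02, 0, 0, -0.009, 0.015, 0, 0, -0.008, 0.006, 0, 0, 0, 0, 0, 0, 0, 0, 0, 0]
}}

```text
clock: 42.35
tcp_pos: [553.0, 170.5, 281.6]
tcp_rot: [[0.992, 0.129, 0.0], [0.129, -0.992, 0.001], [0.0, -0.001, -1.0]]
wrist_force: [-0.2, 0.8, -0.5]
finger_gap: 74.4
finger_force: 0.0
```

Emit:
{"name": "drive_tool", "arguments": {
  "rows": [0, 0, 0, 0, 0, 0, 0, 0, 0, 0, 0, 0, 0, 0, 0, 0, 0, 0, 0, 0, 0, 0, 0, 0, 0, 0, 0, 0, 0, 0, 0, 0]
}}

```text
clock: 43.02
tcp_pos: [553.2, 169.6, 281.5]
tcp_rot: [[0.992, 0.129, -0.0], [0.129, -0.992, -0.0], [-0.0, 0.0, -1.0]]
wrist_force: [-0.0, -0.8, 0.0]
finger_gap: 75.1
finger_force: 0.0
```

```bash
python3 look.py w21; python3 - <<'E'
from lids import *
for n in ("w1","w21"):
    z=np.load(n+".npz"); im=cv2.imread(f"pics/{n}.png")[:,:,::-1].copy(); print(n); lids(im,(z["K"],z["T"]))
    if n=="w21": print("left stack 2-high"); lids(im,(z["K"],z["T"]),154.6-30*.906)
for n in ("scene","side"): cv2.imwrite(f"pics/{n}21.png",imaging.snapshot(n)[:,:,::-1])
E
```

```text
43.0167 [553.16388446 169.64753404 281.51756886] [-0.034537   -0.76450159  0.03730234] 75.10441558085414
100 [[8, 35], [116, -51], [119, 62], [174, -54], [191, 28], [194, -22], [197, 21], [221, -19], [224, 61], [286, -49], [288, 30], [314, -37], [337, 54], [398, -67], [401, 53], [441, -32], [446, -26], [474, 47]]
120 [[19, 19], [23, 33], [115, -59], [118, 66], [173, -55], [191, 38], [193, -30], [221, -20], [224, 51], [286, -50], [289, 20], [314, -34], [319, -19], [321, 24], [328, 19], [332, -20], [338, 55], [400, -62], [403, 56], [437, -32], [442, -27], [470, 46]]
140 [[24, 27], [113, -53], [116, 52], [172, -51], [190, 38], [193, -30], [221, -24], [223, 59], [286, -52], [289, 25], [315, -30], [322, 19], [338, 49], [401, -66], [405, 55], [434, -32], [438, -26], [466, 47]]
160 [[112, -57], [115, 59], [171, -53], [189, 34], [192, -26], [195, 26], [315, -30], [331, 22], [395, 24], [430, -34], [434, -26], [462, 47]]
180 [[111, -56], [117, -21], [120, 47], [191, -20], [226, 23], [279, -25], [314, 26], [368, -23], [385, -43], [388, 21], [395, 58], [426, -33], [431, -26], [458, 38]]
200 [[10
[... 768 characters left out ...]
6] len 104.0 w 50.0 50.0 yaw 7.84
px [[284.0, 37.0], [286.0, 151.0], [225.0, 153.0], [227.0, 37.0]] 7162
 centre [637.5 183.4 154.6] len 104.4 w 49.9 50.1 yaw 7.52
px [[175.0, 57.0], [171.0, 159.0], [117.0, 160.0], [124.0, 58.0]] 5653
 centre [614.1 274.5 154.6] len 95.2 w 45.6 44.7 yaw 9.21
left stack 2-high
px [[392.0, 37.0], [402.0, 151.0], [341.0, 152.0], [335.0, 37.0]] 7074
 centre [652.   80.  127.4] len 112.7 w 54.7 55.6 yaw 8.73
px [[284.0, 37.0], [286.0, 151.0], [225.0, 153.0], [227.0, 37.0]] 7162
 centre [638.2 183.8 127.4] len 113.1 w 54.7 55.7 yaw 7.50
px [[175.0, 57.0], [171.0, 159.0], [117.0, 160.0], [124.0, 58.0]] 5653
 centre [612.5 284.3 127.4] len 102.9 w 49.9 49.7 yaw 8.17
```

Emit:
{"name": "drive_tool", "arguments": {
  "rows": [-0.0035, 0.02, 0, 0, -0.0035, 0.034, 0, 0, -0.0035, 0.038, 0, 0, -0.0035, 0.038, 0, 0, -0.0035, 0.038, 0, 0, -0.0035, 0.038, 0, 0, -0.0035, 0.038, 0, 0, -0.0035, 0.038, 0, 0]
}}

```text
clock: 43.83
tcp_pos: [561.5, -115.5, 281.8]
tcp_rot: [[0.992, 0.129, 0.0], [0.129, -0.992, 0.0], [0.0, -0.0, -1.0]]
wrist_force: [1.6, 0.8, -0.2]
finger_gap: 75.0
finger_force: 0.0
```

Emit:
{"name": "drive_tool", "arguments": {
  "rows": [0, 0.034, 0, 0, 0, 0.022, 0, 0, 0, 0.009, 0, 0, 0, 0, 0, 0, 0, 0, 0, 0, 0, 0, 0, 0, 0, 0, 0, 0, 0, 0, 0, 0]
}}

```text
clock: 44.5
tcp_pos: [570.4, -176.3, 281.5]
tcp_rot: [[0.991, 0.131, 0.0], [0.131, -0.991, 0.001], [0.0, -0.001, -1.0]]
wrist_force: [-0.8, -0.5, -0.7]
finger_gap: 74.9
finger_force: 0.0
```

```bash
python3 look.py w22 | head -1; python3 - <<'E'
from h import *
z=np.load("w22.npz");c=(z["K"],z["T"]);im=cv2.imread("pics/w22.png")[:,:,::-1].copy()
g=cv2.medianBlur(cv2.cvtColor(im,cv2.COLOR_RGB2GRAY),3)
d=(g<110).astype(np.uint8);d[225:]=0
cs=cv2.findContours(d,cv2.RETR_CCOMP,cv2.CHAIN_APPROX_NONE)
for k,hh in zip(cs[0],cs[1][0]):
    A=cv2.contourArea(k)
    if 1500<A<20000:
        q=cv2.approxPolyDP(cv2.convexHull(k),6,True)[:,0].astype(float); W=np.array([onz(c,p,69+30)for p in q]); print("hole" if hh[3]>=0 else "out",A,q.tolist(),np.round(W[:,:2]).tolist(),np.round(W.mean(0)),np.round(np.linalg.norm(np.roll(W,-1,0)-W,axis=1),1))
s2={n:cv2.imread(f"pics/{n}21.png",0).astype(np.float32) for n in("scene","side")}
s0={n:cv2.imread(f"pics/{n}0.png",0).astype(np.float32) for n in("scene","side")}
for n,bx in (("side",(227,258,132,168)),("side",(244,280,142,176)),("scene",(195,236,203,250)),("scene",(217,262,215,270))):
    x0,x1,y0,y1=bx;print(n,bx,cv2.phaseCorrelate(s0[n][y0:y1,x0:x1].copy(),s2[n][y0:y1,x0:x1].copy(),cv2.createHanningWindow((x1-x0,y1-y0),cv2.CV_32F)))
E
```

```text
44.5 [ 570.3508     -176.26393336  281.54194894] [-0.81344669 -0.51122716 -0.70821576] 74.94513676357624
out 4244.0 [[181.0, 180.0], [344.0, 181.0], [338.0, 219.0], [186.0, 212.0]] [[555.0, -91.0], [577.0, -271.0], [532.0, -274.0], [517.0, -99.0]] [ 545. -184.   99.] [181.7  45.4 175.6  37.9]
out 13823.0 [[0.0, 4.0], [114.0, 68.0], [122.0, 173.0], [83.0, 199.0], [0.0, 198.0]] [[704.0, 90.0], [661.0, -17.0], [554.0, -26.0], [518.0, 18.0], [506.0, 111.0]] [589.  35.  99.] [115.4 107.8  56.8  93.9 198.8]
side (227, 258, 132, 168) ((-0.09057881340961416, 0.0008389223561309223), 0.9110551882121298)
side (244, 280, 142, 176) ((0.12610843541482097, -0.06142597676962325), 0.922609739465478)
scene (195, 236, 203, 250) ((0.5351609298887396, 0.06755848875883075), 1.0761929207377963)
scene (217, 262, 215, 270) ((0.41007348256834675, 0.014271125449997868), 1.0947140545315213)
```

```bash
python3 - <<'E'
from h import *
z=np.load("w22.npz");c=(z["K"],z["T"]);g=cv2.imread("pics/w22.png",0)
l=cv2.HoughLinesP(cv2.Canny(g,40,120)[:190,150:370],1,np.pi/360,25,minLineLength=30,maxLineGap=6)
for a in l[:,0]:
    a=a+np.array([150,0,150,0]); print(a.tolist(),np.round(onz(c,a[:2],102)[:2]),np.round(onz(c,a[2:],102)[:2]))
E
```

```text
[283, 161, 286, 50] [ 591. -200.] [ 700. -186.]
[180, 181, 226, 182] [554. -91.] [ 560. -141.]
[167, 17, 172, 109] [713. -69.] [630. -78.]
[225, 185, 279, 185] [ 556. -140.] [ 564. -200.]
[232, 96, 232, 132] [ 650. -138.] [ 615. -142.]
[234, 50, 235, 145] [ 693. -135.] [ 601. -146.]
[311, 180, 349, 179] [ 574. -234.] [ 581. -275.]
[275, 183, 315, 183] [ 566. -195.] [ 572. -239.]
[350, 178, 361, 75] [ 582. -276.] [ 687. -264.]
[286, 137, 288, 69] [ 617. -199.] [ 683. -191.]
[264, 179, 310, 179] [ 569. -182.] [ 575. -233.]
[236, 158, 285, 158] [ 588. -149.] [ 595. -202.]
[237, 161, 282, 161] [ 585. -151.] [ 591. -199.]
```

Emit:
{"name": "drive_tool", "arguments": {
  "rows": [0, 0, 0, 0, 0, 0, 0, 0, 0, 0, 0, 0, 0, 0, 0, 0, 0, 0, 0, 0, 0, 0, 0, 0, 0, 0, 0, 0, 0, 0, 0, 0]
}}

```text
clock: 45.22
tcp_pos: [570.1, -178.1, 281.5]
tcp_rot: [[0.992, 0.129, -0.0], [0.129, -0.992, -0.0], [-0.0, 0.0, -1.0]]
wrist_force: [0.1, -0.3, -0.4]
finger_gap: 75.1
finger_force: 0.0
```

```bash
python3 -c "
from rig import robot
print(robot.job_done())"
```

```text
the job is handed in; nothing more can be done
None
```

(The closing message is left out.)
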